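Charge the grinding jar from the tilting ball bin

TASK

Charge the mill: take the clear dust cover off the blue bin and lay it flat on the grey mat, then tip the bin right up by its bar handle so that all the white balls gather in its low front corner, and with the scoop move every ball into the steel grinding jar, never touching a ball with the gripper fingers. When all the balls are in, lower the bin flat again and stand the scoop upright on the middle of its green mat, and only then switch on the two green toggles, leaving the black ones as they are. Keep the bottles and other things around undisturbed.

Things in the scene. Friction and masses are not known exactly. Their poses are not given: they have to be found in the camera images.
- bin (a joint): tilt of the blue bin about the hinge at its front corner: 0 = flat on its stand, 0.42 rad = fully tipped (stop), back corner raised. A friction hinge: it stays at any angle; about 7 N at the bar lifts it, 2 to 3 N pushes it down.
- bin_base: the bin's fixed grey stand; origin on the table below the hinge axis, which is level, along y, 12 mm above the table. x points to the back along the bin's diagonal. Bin: open-topped, square, 160 mm outside, walls and floor 4 mm, 70 mm high; set cornerwise, its front corner on the hinge, walls at 45 deg to x. Flat, its inner floor is 16 mm and its rim 82 mm above the table.
- bin_corner (a point): inside front (low) corner of the bin, on its inner floor, 5.7 mm (x) and 4 mm (z) from the hinge axis. The frame tilts with the bin: x along the inner diagonal (215 mm long) to the back corner, z normal to the floor.
- bin_bar (a point): middle of the bin's handle: a round steel bar, 10 mm thick, 68 mm long along y (parallel to the hinge), 45 mm out from the back corner, joined to the bin by a leg at each end. Same axes as bin_corner; in them it lies 271 mm (x) and 75 mm (z) from the hinge axis. 87 mm above the table when the bin is flat.
- cover_knob (a point): centre of the orange knob (24 mm across, 28 mm high) of the clear dust cover: a loose 166 x 166 x 4 mm plate, 0.15 kg, that lies on the bin's rim at the start. The plate's underside is 18 mm below this point; axes along the plate's edges.
- cover_mat: fixed grey mat, 185 x 185 x 3 mm; origin at the centre of its underside, on the table.
- scoop_grip (a point): centre of the scoop's upright black handle (20 along x, 24 along y, 55 mm high). Loose, 0.22 kg. Blade: flat 68 mm square steel plate 1.6 mm thick, set cornerwise, underside 100 mm below this point, centre 12 mm ahead (+x) of it, leading corner 48 mm further ahead. The two front edges are open, the rear two have 26 mm walls; a bent stem joins rear corner and handle. At the start x points roughly to the robot.
- scoop_mat: fixed green mat, 130 x 130 x 3 mm; origin at the centre of its underside, on the table. The scoop stands on it on its flat blade at the start.
- jar_in (a point): centre of the inner floor of the fixed steel grinding jar, 21 mm above the table. Round, inner radius 61 mm, 55 mm deep, rim 76 mm above the table, 132 mm outside; on a grey 150 mm square plate 16 mm thick. It may have changed places with the scoop's mat.
- ball0_center (a point): centre of a white ceramic grinding ball, 20 mm across, 25 g, smooth and rolling easily, in the bin at the start; may be absent (None).
- ball1_center (a point): centre of a white ceramic grinding ball, 20 mm across, 25 g, smooth and rolling easily, in the bin at the start; may be absent (None).
- ball2_center (a point): centre of a white ceramic grinding ball, 20 mm across, 25 g, smooth and rolling easily, in the bin at the start; may be absent (None).
- ball3_center (a point): centre of a white ceramic grinding ball, 20 mm across, 25 g, smooth and rolling easily, in the bin at the start; may be absent (None).
- ball4_center (a point): centre of a white ceramic grinding ball, 20 mm across, 25 g, smooth and rolling easily, in the bin at the start; may be absent (None).
- ball5_center (a point): centre of a white ceramic grinding ball, 20 mm across, 25 g, smooth and rolling easily, in the bin at the start; may be absent (None).
- ball6_center (a point): centre of a white ceramic grinding ball, 20 mm across, 25 g, smooth and rolling easily, in the bin at the start; may be absent (None).
- ball7_center (a point): centre of a white ceramic grinding ball, 20 mm across, 25 g, smooth and rolling easily, in the bin at the start; may be absent (None).
- sw0 (a joint): steel toggle lever with a 13 mm green ball tip, one of five in a row 34 mm apart; pivot 40 mm above the table, tip 40 mm from the pivot. 0 = off (leaning 26 deg to the panel's front), 0.9 = on (leaning 26 deg away). Turns by friction (under 2 N at the tip) and stays where it is left. Starts off.
- sw0_tip (a point): centre of the green ball tip of toggle sw0. y (level) runs along the row; x is level when the lever reads 0 and points away from the panel's front: the way to push for on. Panel: fixed, dark blue, cream top, 75 mm deep, 200 mm long, 36 mm high.
- sw1 (a joint): steel toggle lever with a 13 mm green ball tip, one of five in a row 34 mm apart; pivot 40 mm above the table, tip 40 mm from the pivot. 0 = off (leaning 26 deg to the panel's front), 0.9 = on (leaning 26 deg away). Turns by friction (under 2 N at the tip) and stays where it is left. Starts off.
- sw1_tip (a point): centre of the green ball tip of toggle sw1. y (level) runs along the row; x is level when the lever reads 0 and points away from the panel's front: the way to push for on. Panel: fixed, dark blue, cream top, 75 mm deep, 200 mm long, 36 mm high.
- sw2 (a joint): steel toggle lever with a 13 mm black ball tip, one of five in a row 34 mm apart; pivot 40 mm above the table, tip 40 mm from the pivot. 0 = off (leaning 26 deg to the panel's front), 0.9 = on (leaning 26 deg away). Turns by friction (under 2 N at the tip) and stays where it is left. Starts off; to be left alone.
- sw3 (a joint): steel toggle lever with a 13 mm black ball tip, one of five in a row 34 mm apart; pivot 40 mm above the table, tip 40 mm from the pivot. 0 = off (leaning 26 deg to the panel's front), 0.9 = on (leaning 26 deg away). Turns by friction (under 2 N at the tip) and stays where it is left. Starts off; to be left alone.
- sw4 (a joint): steel toggle lever with a 13 mm black ball tip, one of five in a row 34 mm apart; pivot 40 mm above the table, tip 40 mm from the pivot. 0 = off (leaning 26 deg to the panel's front), 0.9 = on (leaning 26 deg away). Turns by friction (under 2 N at the tip) and stays where it is left. Starts on; to be left alone.
Mind the look-alikes: they are no part of the job. Leave any pink look-alike of the part that bears scoop_grip alone.

How it is judged:
By the outcome, as a careful person would: the job done as asked, in the order asked, and still so for the second after the job is handed in, with the robot touching nothing.
Of ball0, ball1, ball2, ball3, ball4, ball5, ball6, ball7 only 4 to 8 are there at a start; the rules pass over those that are not, and their reading is None.
At some moment in a run one of cover, scoop may be knocked a few centimetres aside while the robot is not near it.
It also fails if it takes over 210 s, if anything falls off the work surface, if the arm or the gripper's body presses on something with over 40 N, if the wrist force passes 120 N, or if a joint passes its speed limit or range.

ROBOT

A 6-joint arm with a two-finger parallel gripper is mounted at the origin on the work surface. World frame = base frame: x ahead of the robot, y to its left, z up, the work surface at z = 0. Lengths are in mm, angles in rad, forces in N, time in s.
With the tool pointing down it reaches from about 375 to 975 mm from the base axis. Payload 3.8 kg.
Tool frame: the origin (TCP) lies at the very end of the fingers, on their centre line; the grasp point (between the pads) lies 19 mm behind it; y points along the fingers, z is the direction in which the jaws open and shut, and the axes are right-handed (so a half turn about y gives the same grasp; the last joint's range is limited). The gripper opens to 88 mm and grips with 3 to 60 N. Pads are 18 mm wide; open, the fingers measure 123 mm over their backs; the gripper's body (75 mm by 187 mm) begins 45 mm behind the grasp point.
Start: joints at [1.14, 0.264, 1.604, -0, 1.274, -0.037], TCP at [258.995, 623.33, 238.706] pointing down, gripper open.
Joint ranges: [-2.63, 2.63], [-0.94, 2.18], [0.31, 2.57], [-1.31, 4.45], [0, 2.66], [-2.55, 2.55]. Speed limits (rad/s): [2.57, 2.57, 3.14, 3.14, 3.14, 3.14].

INTERFACE

Orientations are given as a unit quaternion [w, x, y, z].
In Python, from station import * gives the robot as it stands. Calls block until the motion is done:
- movep(position, orientation): joint-space move of the TCP to a pose.
- move_straight(position, speed=150, attitude=None, guard=None): straight line of the TCP; attitude=None keeps the orientation; speed is the mean speed in mm/s. With guard (N) it stops when the force on the tool has changed by that much, and returns True; else False.
- move_joints(angles): joint-space move.
- open_gripper() and grasp(): open the fingers fully, or close them until they stop; the grip force is fixed at half the most.
- pause(seconds).
- solve_ik(position, orientation): joint angles nearest the present ones, or None.
- state(): the state.
- read_camera(name): name is "scene" or "top" or "wrist"; returns the picture (420x560x3 uint8, blue, green, red); there is no depth.
- camera_params(name): a dict with "fov_y" (degrees; the focal length in pixels is half the picture's height over the tangent of half this angle, whatever the lens; pixels are square), "cx", "cy" (the principal point, pixels), "xyz" and "orientation" of the camera in the world; the wrist camera has in their place "tool_from_camera" (4x4, takes a point from camera to tool coordinates, whose origin is the TCP and whose axes are the tool frame's). Camera axes: x right, y down, z forward; pixel columns grow to the right and rows downward; lengths in mm; the calibration is good to about 2 mm. A picture is of the moment at which its call begins: read the wrist's pose just before it. camera_params takes no time and is no camera call.
A pose or a line that the arm cannot do raises MotionError and nothing moves.
- close_job(): hands the job in, once; it reports no verdict.
The state is a dict: "t": time; "joints": joint angles; "dq": joint speeds; "joint_efforts": joint torques, N m; "eef_pos": TCP position; "tcp_rot": TCP orientation; "ft_force": force on the tool from outside, world axes, zero at the start; "moment": the same for the moment, N m; "finger_gap": opening from 0.0 (shut) to 1.0 (fully open).
Only numpy, scipy, OpenCV 4.12 (cv2) and the standard library are available. Lean on these libraries where they do the work, as an engineer would, in place of code of your own. Each camera call takes 0.05 s, during which the arm holds its last target.

## Working session

There is one attempt and no reset: what is moved stays moved. The work goes in short steps, each a Python script; the robot and the scene stay as the last script left them, time stands still between calls to the robot, and variables do not carry over. Pictures are saved under pics/ and viewed, and the job is handed in when it is done.

```bash
ls; mkdir -p pics; python3 - <<'E'
from station import *
import cv2
for n in ("scene","top","wrist"):
    im=read_camera(n); cv2.imwrite(f"pics/{n}0.png",im); print(n,camera_params(n))
print(state())
E
```

```text
pics
scene {'fov_y': 52.931379791583794, 'cx': 275.11185952735576, 'cy': 214.85041699984924, 'xyz': array([ 919.43304114, -599.94477583,  773.08234121]), 'orientation': array([-0.36802484,  0.88026721,  0.27755882, -0.11246531])}
top {'fov_y': 57.00357806018182, 'cx': 278.5864399381883, 'cy': 211.3002118575123, 'xyz': array([429.41530565, -18.52973606, 867.15362214]), 'orientation': array([ 0.03975859, -0.69876147,  0.71361405, -0.03011062])}
wrist {'fov_y': 71.35210193448964, 'cx': 278.48207392410876, 'cy': 210.12521601832466, 'tool_from_camera': array([[ 9.40259770e-04,  9.59351818e-01,  2.82211279e-01,
        -7.26052470e+01],
       [-6.71420729e-04, -2.82210734e-01,  9.59352204e-01,
        -1.46226993e+02],
       [ 9.99999333e-01, -1.09152279e-03,  3.78777296e-04,
        -2.66981057e-01],
       [ 0.00000000e+00,  0.00000000e+00,  0.00000000e+00,
         1.00000000e+00]])}
{'t': 0.15, 'joints': array([ 1.14009999e+00,  2.64573981e-01,  1.60503465e+00, -7.09071620e-07,
        1.27369013e+00, -3.68752628e-02]), 'dq': array([-0.00073668, -0.00191568, -0.00499022, -0.00015899,  0.00168414,
       -0.00216781]), 'joint_efforts': array([ 2.24131586e-04, -5.02848458e+01, -3.57470119e+01,  7.27557647e-02,
        2.50269589e-02, -7.09830147e-05]), 'eef_pos': array([258.77341204, 622.84668928, 237.69199335]), 'tcp_rot': array([-0.69285534,  0.69402903, -0.13847811,  0.1381991 ]), 'ft_force': array([-0.49080666,  0.02583199,  0.50553588]), 'moment': array([ 0.01035218, -0.00086066,  0.05372101]), 'finger_gap': 1.0053569640187692}
```

View pics/scene0.png

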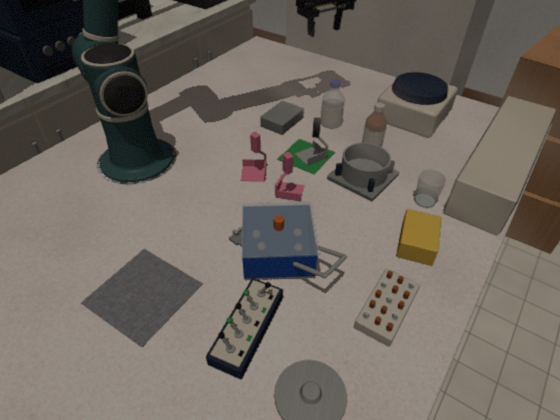

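View pics/top0.png

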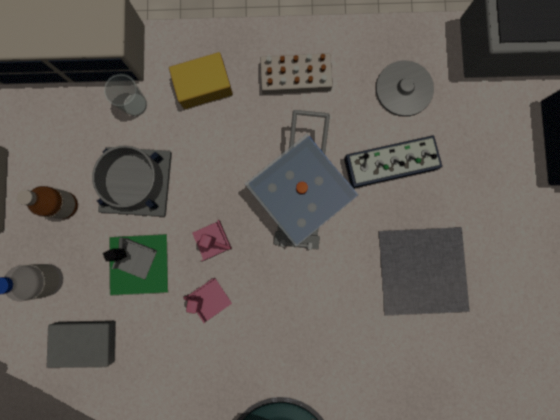

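View pics/wrist0.png

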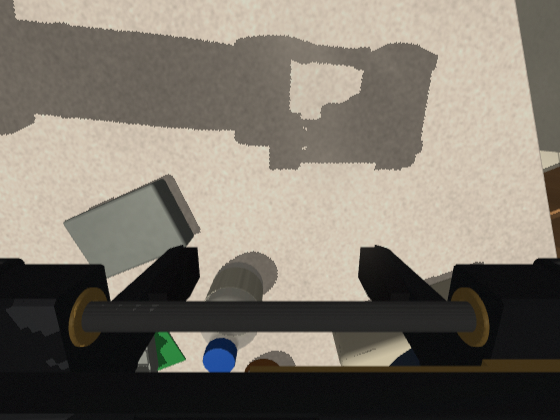

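Top view (image up is about +x, left is +y):
- Bin centre at (302,188), with the bar at about (310,113) and the hinge toward the robot.
- Orange knob at (302,188).
- Grey mat at (424,271).
- Toggle panel at (393,161).
- Green mat and black-handled scoop at (138,262), with the jar at (127,180).
- Pink look-alike scoops at (210,240) and (207,300), which I'll leave alone.

Next I'll enlarge the details.

```bash
cat > h.py <<'E'
import numpy as np, cv2
from scipy.spatial.transform import Rotation as R
from station import *
def rot(q): return R.from_quat([q[1],q[2],q[3],q[0]])
def quat(Rm):
    q=R.from_matrix(Rm).as_quat(); return np.array([q[3],q[0],q[1],q[2]])
def cam(n,st=None):
    p=camera_params(n); f=210/np.tan(np.radians(p['fov_y']/2))
    if n=='wrist':
        T=p['tool_from_camera']; Rt=rot(st['tcp_rot']).as_matrix()
        return f,p['cx'],p['cy'],np.array(st['eef_pos'])+Rt@T[:3,3],Rt@T[:3,:3]
    return f,p['cx'],p['cy'],np.array(p['xyz']),rot(p['orientation']).as_matrix()
def ray(c,u,v):
    f,cx,cy,o,M=c; d=M@np.array([(u-cx)/f,(v-cy)/f,1.]); return o,d/np.linalg.norm(d)
def onz(c,u,v,z):
    o,d=ray(c,u,v); return o+d*(z-o[2])/d[2]
def proj(c,P):
    f,cx,cy,o,M=c; q=M.T@(np.array(P,float)-o); return np.array([cx+f*q[0]/q[2],cy+f*q[1]/q[2]])
def tri(rs):
    A=np.zeros((3,3));b=np.zeros(3)
    for o,d in rs:
        P=np.eye(3)-np.outer(d,d);A+=P;b+=P@o
    X=np.linalg.solve(A,b); return X,[np.linalg.norm(np.cross(X-o,d)) for o,d in rs]
def tq(yaw,tilt=None):
    """tool down; jaw axis z at world yaw"""
    y=np.array([0,0,-1.]);z=np.array([np.cos(yaw),np.sin(yaw),0]);x=np.cross(y,z)
    return quat(np.column_stack([x,y,z]))
def snap(n,name,crop=None,k=1):
    st=state(); im=read_camera(n); o=im
    if crop: x0,y0,x1,y1=crop; o=im[y0:y1,x0:x1]
    if k!=1: o=cv2.resize(o,None,fx=k,fy=k,interpolation=cv2.INTER_CUBIC)
    cv2.imwrite(f"pics/{name}.png",o); return im,cam(n,st)
E
python3 - <<'E'
import cv2
t=cv2.imread('pics/top0.png');s=cv2.imread('pics/scene0.png')
k=lambda a:cv2.resize(a,None,fx=3,fy=3,interpolation=cv2.INTER_CUBIC)
cv2.imwrite('pics/a1.png',k(t[95:260,235:450])); cv2.imwrite('pics/a2.png',k(s[190:380,190:370])); cv2.imwrite('pics/a3.png',k(t[135:330,80:250])); cv2.imwrite('pics/a4.png',k(s[100:220,220:420]))
E
```

```text
(no output)
```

View pics/a1.png

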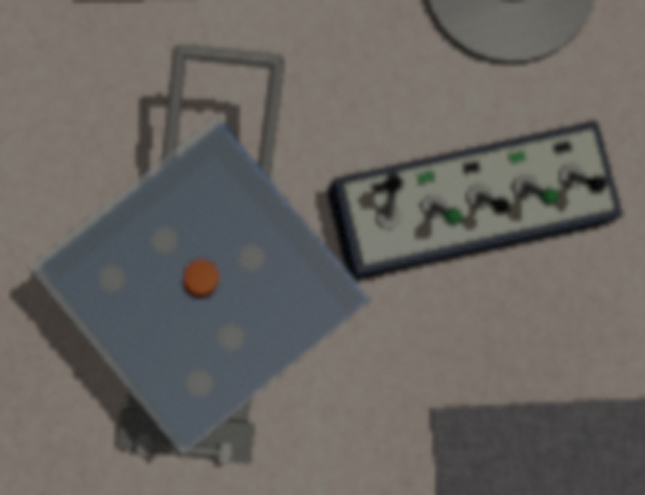

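View pics/a2.png

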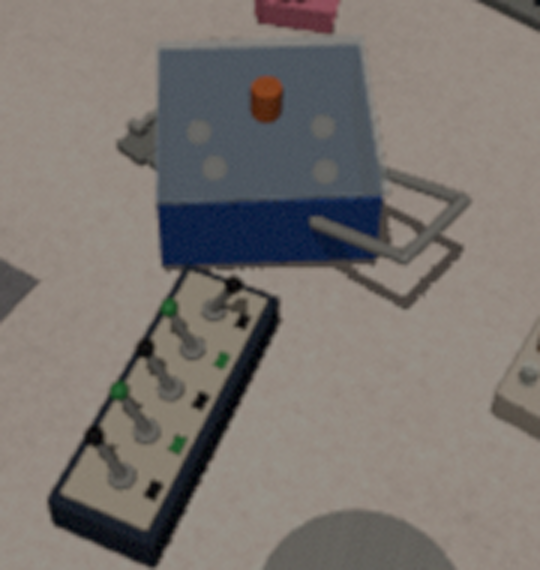

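View pics/a3.png

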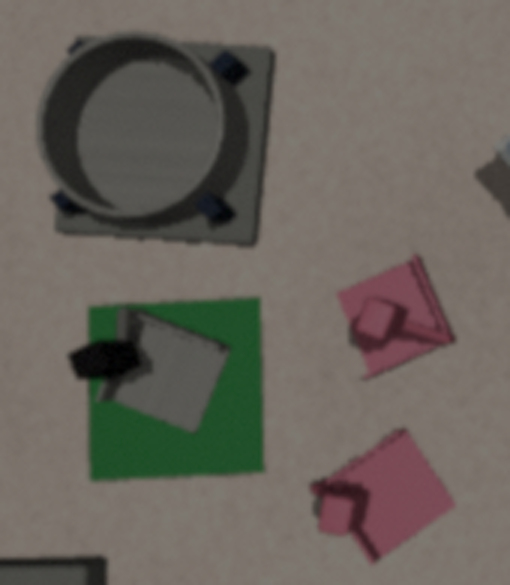

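View pics/a4.png

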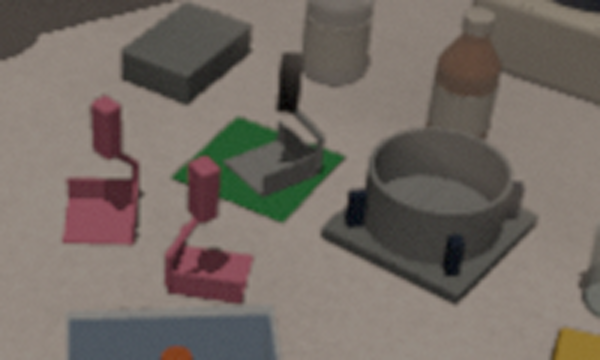

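Top crop: five balls show through the cover, at about full px (272,188), (289,175), (319,181), (311,207) and (302,223). The scene view hides some of them. From the bin outwards the toggles read black (on, next to the bin), green, black, green, black. Now I'll measure.

```bash
cat > m1.py <<'E'
from h import *
t=cv2.imread('pics/top0.png');s=cv2.imread('pics/scene0.png')
ct=cam('top');cs=cam('scene')
def blobs(im,lo,hi,mn=15):
    m=cv2.inRange(cv2.cvtColor(im,cv2.COLOR_BGR2HSV),lo,hi)
    n,l,st,c=cv2.connectedComponentsWithStats(m)
    return m,[(c[i],st[i]) for i in range(1,n) if st[i][4]>=mn],l
np.set_printoptions(precision=1,suppress=True)
# knob
for n,im,c in(('top',t,ct),('scene',s,cs)):
    for lo,hi,name in (((5,150,120),(14,255,255),'orange'),((55,100,40),(75,255,255),'green')):
        for ce,st in blobs(im,lo,hi,5)[1]: print(n,name,ce,st)
E
python3 m1.py
```

```text
top orange [302.5 186.9] [299 183   8   9  47]
top green [376.7 153.6] [375 153   4   2   7]
top green [417.8 159.9] [415 159   6   3  16]
top green [385.3 166.5] [383 165   5   4  15]
top green [143.3 270.3] [ 110  235   57   60 1819]
top green [114.  242.8] [110 237   9  12  96]
scene orange [278.4 218.6] [274 216   9   6  43]
scene green [306.2 156.5] [286 140  48  34 462]
scene green [280.1 158.2] [278 156   4   5  11]
scene green [245.9 292. ] [244 289   5   6  23]
scene green [263.4 309.6] [262 308   4   4  11]
scene green [229.1 319.8] [227 317   5   6  26]
scene green [248.7 337.9] [247 336   4   5  14]
```

```bash
cat > m2.py <<'E'
from m1 import *
print('---')
# knob top
for im,c,lo in((t,ct,None),(s,cs,None)):
    pass
print('knob top z114:',onz(ct,302.5,187.5,114),onz(cs,278.6,219,114), tri([ray(ct,302.5,187.5),ray(cs,278.6,218.8)]))
# green tips
for a,b in(((385.3,166.8),(246,292)),((418.2,160.3),(229.2,319.9))):
    print('tip',tri([ray(ct,*a),ray(cs,*b)]))
# green mat quad
def quad(m,c,z,name):
    cn=max(cv2.findContours(m,cv2.RETR_EXTERNAL,cv2.CHAIN_APPROX_NONE)[0],key=cv2.contourArea)
    h=cv2.convexHull(cn); 
    for e in np.linspace(2,15,40):
        a=cv2.approxPolyDP(h,e,True)
        if len(a)<=4: break
    P=np.array([onz(c,*(p[0]),z) for p in a.astype(float)])
    print(name,a[:,0].tolist(),'ctr',P.mean(0),'sides',[np.linalg.norm(P[i]-P[i-1]) for i in range(len(P))],'ang',[np.degrees(np.arctan2(*(P[i]-P[i-1])[1::-1])) for i in range(len(P))]); return P
hs=cv2.cvtColor(t,cv2.COLOR_BGR2HSV)
quad(cv2.inRange(hs,(50,80,30),(80,255,255)),ct,3,'smat')
# grey mat: dark low sat in region
roi=np.zeros(t.shape[:2],np.uint8); roi[220:320,370:480]=255
g=cv2.cvtColor(t,cv2.COLOR_BGR2GRAY)
quad(cv2.bitwise_and((g<85).astype(np.uint8)*255,roi),ct,3,'cmat')
roi[:]=0; roi[130:250,240:362]=255
m=cv2.bitwise_and(cv2.inRange(hs,(95,40,30),(125,255,255)),roi); cv2.imwrite('pics/mcov.png',m)
quad(m,ct,84,'cover')
print(hs[200,300],hs[160,300],t[113,310],hs[275,130],hs[250,130])
E
python3 m2.py | sed 1,/---/d
```

```text
knob top z114: [550.2 -57.  114. ] [556.4 -57.9 114. ] (array([552.5, -55.9, 110.4]), [np.float64(2.117258347730341), np.float64(2.11725834773028)])
tip (array([ 596.7, -231.3,   74.6]), [np.float64(0.7901840602217727), np.float64(0.7901840602218496)])
tip (array([ 609.1, -299.6,   74.7]), [np.float64(1.213006318333655), np.float64(1.2130063183336048)])
smat [[165, 235], [167, 291], [111, 294], [122, 237]] ctr [403.9 300.6   3. ] sides [np.float64(96.9003745654619), np.float64(123.87513472135183), np.float64(124.4486301943347), np.float64(127.40433566233939)] ang [np.float64(-88.54322145570094), np.float64(-177.44541056051537), np.float64(91.93596087409831), np.float64(-9.937783977172522)]
cmat [[460, 227], [468, 310], [385, 314], [378, 232]] ctr [ 377.9 -321.9    3. ] sides [np.float64(182.09585718258418), np.float64(180.9079470371087), np.float64(180.28136488517703), np.float64(178.96954919081432)] ang [np.float64(-87.7061324921169), np.float64(-178.3162153215519), np.float64(91.68105778006026), np.float64(2.26138606219965)]
cover [[305, 146], [349, 199], [295, 241], [250, 183]] ctr [546.  -52.5  84. ] sides [np.float64(137.0650359398244), np.float64(141.84426954218674), np.float64(139.3628597946905), np.float64(150.0909207791994)] ang [np.float64(-56.90945831709351), np.float64(-142.42392161664364), np.float64(126.54941712786642), np.float64(36.54713064016576)]
[107  43  95] [105  43  94] [87 92 93] [ 66 155  79] [25 17 88]
```

View pics/mcov.png

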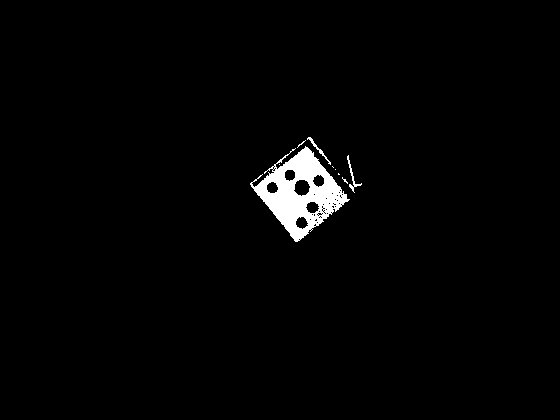

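The mask shows exactly five ball holes plus the knob. Next I'll take the bin axes from the cover corners and the bar, using picked pixels.

```bash
cat > m3.py <<'E'
from h import *
np.set_printoptions(precision=1,suppress=True)
ct=cam('top');cs=cam('scene')
f=lambda x,y:(235+x/3,95+y/3)
C=[onz(ct,*f(*p),86) for p in((225,123),(368,298),(182,452),(38,268))]
for i in range(4): print('cov',C[i],np.linalg.norm(C[i]-C[i-1]))
print('ctr',np.mean(C,0),'diag yaw',np.degrees(np.arctan2(*(C[0]-C[2])[1::-1])),np.degrees(np.arctan2(*(C[3]-C[1])[1::-1]))-90)
g=lambda x,y:(190+x/3,190+y/3)
bl=tri([ray(ct,*f(180,50)),ray(cs,*g(466,199))]); br=tri([ray(ct,*f(280,62)),ray(cs,*g(405,257))])
print('bar ends',bl,br,'mid',(bl[0]+br[0])/2,np.degrees(np.arctan2(*(bl[0]-br[0])[1::-1]))-90,np.linalg.norm(bl[0]-br[0]))
# jar rim outline center: top crop a3 offset 80,135
h=lambda x,y:(80+x/3,135+y/3)
P=[onz(ct,*h(*p),76) for p in((36,125),(225,125),(132,32),(130,218))]
print('jar',P,np.linalg.norm(P[0]-P[1]),np.linalg.norm(P[2]-P[3]))
Q=[onz(ct,*h(*p),16) for p in((275,48),(256,245),(55,232),(77,38))]
print('plate',np.mean(Q,0),[np.linalg.norm(Q[i]-Q[i-1]) for i in range(4)])
# scoop: handle top, blade corners
k=lambda x,y:(220+x/3,100+y/3)
print('handle top',tri([ray(ct,*h(92,360)),ray(cs,*k(289,55))]))
print('handle bottom', onz(cs,*k(288,108),75))
for p in((230,350),(195,432),(105,400),(130,310)): print('blade',onz(ct,*h(*p),5))
Q=[onz(ct,*h(*p),3) for p in((260,297),(264,470),(91,480),(89,306))]
print('smat',np.mean(Q,0),[np.linalg.norm(Q[i]-Q[i-1]) for i in range(4)])
for p in((272,188),(289,175),(319,181),(311.5,207),(301.7,222.5)): print('ball~',onz(ct,*p,26))
E
python3 m3.py
```

```text
cov [662.  -76.8  86. ] 163.0995382973373
cov [ 538.1 -170.1   86. ] 155.05598047063913
cov [436.8 -41.6  86. ] 163.63968390201558
cov [563.8  53.5  86. ] 158.64596381450772
ctr [550.2 -58.7  86. ] diag yaw -8.879498080630283 -6.550298622032841
bar ends (array([716.9, -45.8,  84.9]), [np.float64(2.146769096454562), np.float64(2.1467690964544848)]) (array([ 706.8, -114.7,   84.8]), [np.float64(2.532327764452724), np.float64(2.5323277644523197)]) mid [711.8 -80.2  84.9] -8.300654996921594 69.56873606212525
jar [array([589.2, 379.8,  76. ]), array([586.1, 247.6,  76. ]), array([653.8, 313.8,  76. ]), array([522.5, 312.7,  76. ])] 132.2687124932587 131.24820796746934
plate [587.7 312.1  16. ] [np.float64(150.47464769040602), np.float64(148.98081073813984), np.float64(150.444236969935), np.float64(147.37826471987395)]
handle top (array([427.4, 312.4, 133.5]), [np.float64(1.994311615725538), np.float64(1.9943116157255354)])
handle bottom [431.6 315.9  75. ]
blade [430.6 265.8   5. ]
blade [370.9 291.1   5. ]
blade [395.6 358.4   5. ]
blade [461.8 341.    5. ]
smat [403.6 306.5   3. ] [np.float64(128.51978961883506), np.float64(127.47021845636498), np.float64(128.1351501147345), np.float64(128.298930271552)]
ball~ [564.8   5.6  26. ]
ball~ [592.9 -32.5  26. ]
ball~ [578.  -98.1  26. ]
ball~ [520.8 -80.   26. ]
ball~ [487.4 -57.7  26. ]
```

Everything agrees with the sizes given:
- Bin yaw is about -8°, with the hinge at about (443,-42).
- The bar length measures 69.6 mm against 68.
- The green tips are 69.4 mm apart at z≈75, against 68 and 76.
- The jar diameter measures 132 mm.

Next is an IK check for all the phases.

```bash
cat >> h.py <<'E'
BY=np.radians(-8.0)           # bin yaw
HX=np.array([443.4,-42.3,12.])  # hinge
bx=np.array([np.cos(BY),np.sin(BY),0]); by=np.array([-np.sin(BY),np.cos(BY),0]); ez=np.array([0,0,1.])
def binax(th): # x,z axes of bin frame at tilt
    return np.cos(th)*bx+np.sin(th)*ez, -np.sin(th)*bx+np.cos(th)*ez
def barpose(th,a,ext=0,flip=1,depth=19):
    """grip bar: tool dir d tilted a (rad) back towards robot in bin frame"""
    x,z=binax(th); d=-np.sin(a)*x-np.cos(a)*z
    P=HX+271*x+75*z
    jaw=flip*(np.cos(a)*x-np.sin(a)*z)
    return P+d*(depth-ext), quat(np.column_stack([np.cross(d,jaw),d,jaw]))
def scpose(tip,yaw,pitch,flip=1,gz=100,dx=60.):
    """TCP pose so that blade leading corner underside at tip; yaw of scoop x; pitch>0 leading down. jaw along scoop y.
    gz: height of TCP-grasp point above underside"""
    x=np.array([np.cos(yaw)*np.cos(pitch),np.sin(yaw)*np.cos(pitch),-np.sin(pitch)])
    y=np.array([-np.sin(yaw),np.cos(yaw),0]); z=np.cross(x,y)
    d=-z; jaw=flip*y
    g=np.array(tip)-dx*x+gz*z
    return g+d*19, quat(np.column_stack([np.cross(d,jaw),d,jaw]))
E
python3 - <<'E'
from h import *
np.set_printoptions(precision=2,suppress=True)
for yaw in range(-90,271,45):
    print('knob',yaw,solve_ik([553,-57.5,91],tq(np.radians(yaw))),solve_ik([378,-322,60],tq(np.radians(yaw-35.3))))
for a in (30,40,50):
  for fl in(1,-1):
    print('bar',a,fl,[solve_ik(*barpose(th,np.radians(a),e,fl)) for th,e in((0,0),(0,80),(.42,0),(.42,80))])
for fl in (1,-1):
  print('scoop grab',fl,solve_ik(*scpose([371,291,3],np.radians(208),0,fl)))
  for p in (24,0,-10): print(p,solve_ik(*scpose(HX+[8,0,12],np.radians(172),np.radians(p),fl)))
  for y in(90,135,172,208,240): print('jar',y,solve_ik(*scpose([588,313,70],np.radians(y),np.radians(40),fl)))
for yaw in (10.3,190.3): print('sw',solve_ik([570,-235,68],tq(np.radians(yaw))),solve_ik([620,-290,68],tq(np.radians(yaw))))
E
```

```text
knob -90 [-0.15  0.18  2.   -0.    0.96  1.42] [-0.76  0.12  2.14 -0.    0.88  1.43]
knob -45 [-0.15  0.18  2.   -0.    0.96  0.64] [-0.76  0.12  2.14 -0.    0.88  0.65]
knob 0 [-0.15  0.18  2.   -0.    0.96 -0.15] [-0.76  0.12  2.14 -0.    0.88 -0.14]
knob 45 [-0.15  0.18  2.    0.    0.96 -0.93] [-0.76  0.12  2.14 -0.    0.88 -0.93]
knob 90 [-0.15  0.18  2.   -0.    0.96 -1.72] [-0.76  0.12  2.14 -0.    0.88 -1.71]
knob 135 [-0.15  0.18  2.   -0.    0.96 -2.5 ] [-0.76  0.12  2.14 -0.    0.88 -2.5 ]
knob 180 None None
knob 225 [-0.15  0.18  2.   -0.    0.96  2.21] [-0.76  0.12  2.14 -0.    0.88  2.22]
knob 270 [-0.15  0.18  2.   -0.    0.96  1.42] [-0.76  0.12  2.14 -0.    0.88  1.43]
bar 30 1 [array([-0.15,  0.8 ,  1.22, -0.  ,  1.65, -0.01]), array([-0.15,  0.82,  1.04, -0.  ,  1.8 , -0.01]), array([-0.15,  0.35,  1.63, -0.  ,  1.27, -0.01]), array([-0.15,  0.31,  1.52, -0.  ,  1.41, -0.01])]
bar 30 -1 [None, None, None, None]
bar 40 1 [array([-0.15,  0.91,  1.07, -0.  ,  1.85, -0.01]), array([-0.14,  0.98,  0.84, -0.  ,  2.02, -0.01]), array([-0.15,  0.45,  1.5 , -0.  ,  1.47, -0
[... 501 characters left out ...]
   1.14  1.56]
jar 90 [ 0.71  0.59  1.42 -0.51  1.62 -2.33]
jar 135 None
jar 172 None
jar 208 [ 0.43 -0.03  2.23  0.14  0.25  1.39]
jar 240 [0.19 0.06 2.13 0.91 0.66 0.05]
scoop grab -1 [ 0.6   0.14  2.06  0.    0.94 -1.46]
24 [-0.15 -0.27  2.42  0.01  0.57 -1.59]
0 [-0.15  0.08  2.08 -0.    0.98 -1.58]
-10 [-0.15  0.23  1.94 -0.    1.14 -1.58]
jar 90 [ 0.71  0.59  1.42 -0.51  1.62  0.82]
jar 135 [ 0.79  0.32  1.82 -0.78  1.15  0.4 ]
jar 172 [ 0.71  0.08  2.11 -0.91  0.66 -0.06]
jar 208 [ 0.43 -0.03  2.23  0.14  0.25 -1.75]
jar 240 None
sw [-0.43  0.31  1.88 -0.    0.95 -0.61] [-0.47  0.42  1.72 -0.    0.99 -0.65]
sw [-0.43  0.31  1.88 -0.    0.95  2.53] [-0.47  0.42  1.72 -0.    0.99  2.49]
```

All phases are reachable. The one orange knob, at top (302,187) and scene (278,219), triangulates to within 2 mm of the bin centre, so it's the cover knob. Moving the cover now.

```bash
cat > cov1.py <<'E'
from h import *
np.set_printoptions(precision=2,suppress=True)
q=tq(0.)
movep([553,-57.5,180],q)
im,c=snap('wrist','w1')
move_straight([553,-57.5,92],speed=120,guard=15)
grasp(); s=state(); print(s['t'],s['finger_gap'],s['eef_pos'],s['ft_force'])
move_straight([553,-57.5,190]); s=state(); print(s['t'],s['finger_gap'],s['ft_force'])
snap('top','t1'); snap('scene','s1')
E
python3 cov1.py
```

```text
4.7167 0.2613711669912374 [552.95 -57.5   91.94] [ 0.57 -0.38  1.18]
5.5167 0.26054271920498934 [ 0.   -0.1  -2.68]
```

View pics/t1.png

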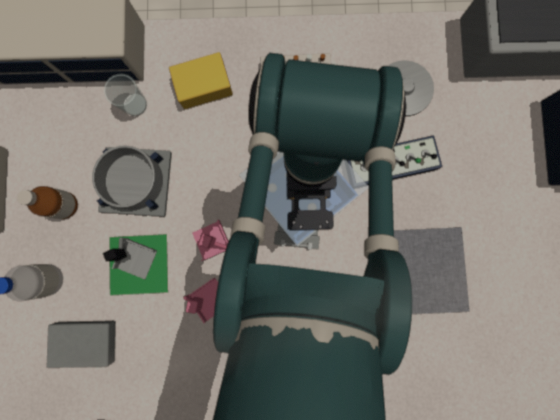

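View pics/s1.png

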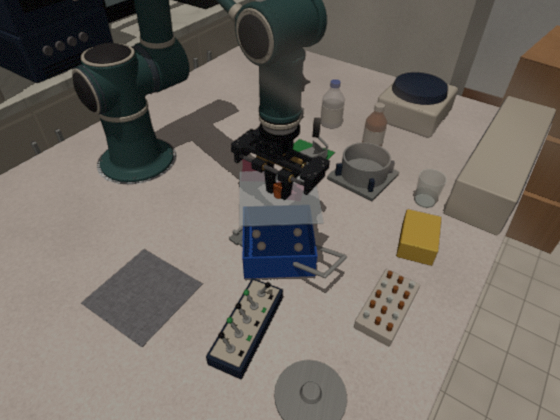

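View pics/w1.png

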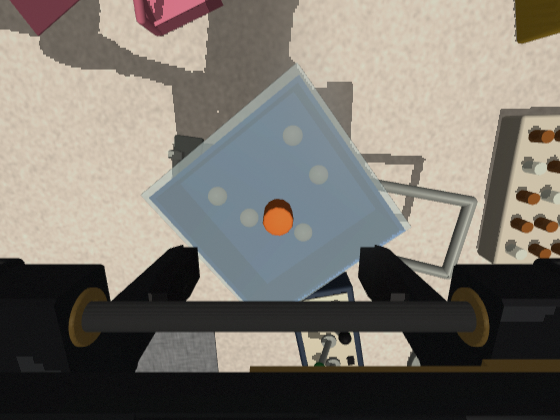

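The cover is in the gripper, and five balls are visible in the bin. The wrist shot puts the knob top at (278,214). I'll use that for the y offset, then place the cover.

```bash
cat > cov2.py <<'E'
from h import *
np.set_printoptions(precision=2,suppress=True)
st={'eef_pos':np.array([553,-57.5,180]),'tcp_rot':tq(0.)}
k=onz(cam('wrist',st),278,214,114); print('knob wrist',k, onz(cam('wrist',st),278,206,114))
off=k[1]+57.5; off=np.clip(off,-6,6)
yaw=np.radians(-35.3)
q=tq(yaw)
# knob relative to TCP: off along world y at yaw 0 -> rotate
o=np.array([-np.sin(yaw),np.cos(yaw)])*off
tgt=np.array([378,-322])-o; print(tgt)
movep([*tgt,150],q)
move_straight([*tgt,40],speed=150)
move_straight([*tgt,13.5],speed=40,guard=8); s=state(); print(s['eef_pos'],s['ft_force'])
open_gripper()
move_straight([*tgt,120],speed=200)
# look with the wrist from aside
movep([450,-200,300],tq(np.radians(-20)))
print(state()['t']); snap('top','t2'); snap('scene','s2'); 
E
python3 cov2.py
```

```text
knob wrist [552.6  -50.43 114.  ] [552.61 -44.13 114.  ]
[ 374.53 -326.9 ]
[ 373.85 -326.31   12.94] [-0.72 -0.14  4.28]
11.0583
```

View pics/s2.png

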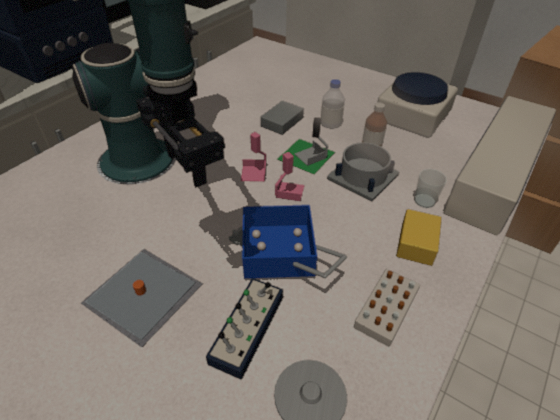

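View pics/t2.png

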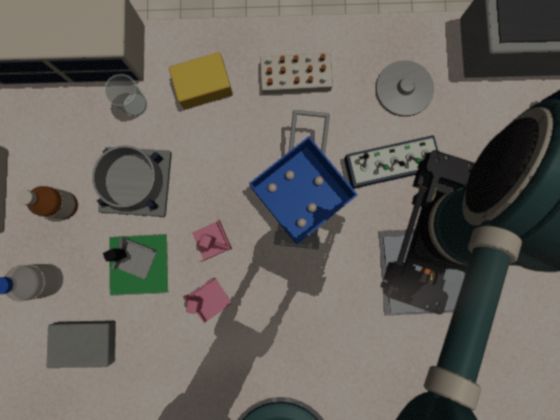

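The scene view shows the cover lying on the mat with the knob at (139,288), and the bin open with five balls. Now I'll tip the bin by its bar.

```bash
cat > tip1.py <<'E'
from h import *
np.set_printoptions(precision=2,suppress=True)
A=np.radians(35)
movep([600,-90,330],tq(BY))
movep(*barpose(0,A,110))
p,q=barpose(0,A,0); snap('wrist','w3')
print('guard',move_straight(p,speed=100,attitude=q,guard=10)); s=state(); print(s['eef_pos']-p,s['ft_force'])
grasp(); s=state(); print(s['finger_gap'],s['eef_pos']-p,s['ft_force'],s['t'])
snap('scene','s3',(180,150,420,330),3)
E
python3 tip1.py
```

```text
guard False
[ 0.74 -0.07  0.87] [-0.01  0.31  0.46]
0.09322493572476344 [-0.86  0.13  0.68] [-4.35  0.58  4.69] 15.3833
```

View pics/s3.png

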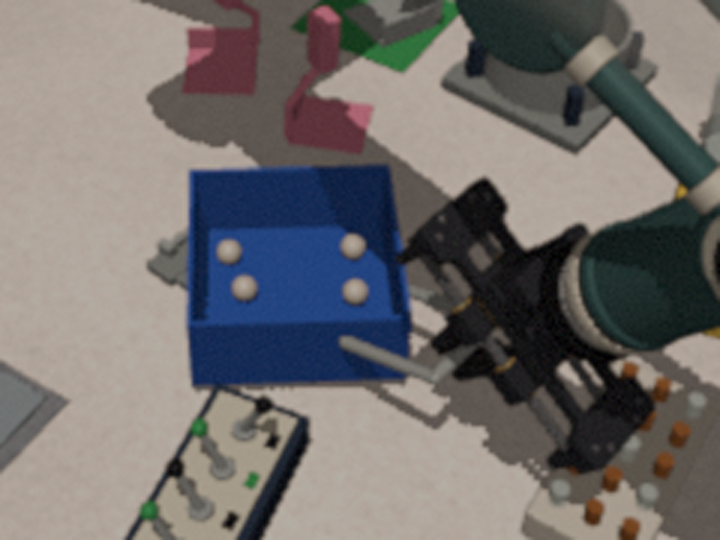

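The gap is about 8–10 mm, so the bar is held. Only four balls show because the fifth is behind the near wall. Lifting along the arc.

```bash
cat > tip2.py <<'E'
from h import *
np.set_printoptions(precision=2,suppress=True)
A=np.radians(35)
for th in (.06,.12,.18,.24,.30,.36,.40):
    p,q=barpose(th,A); move_straight(p,speed=40,attitude=q); s=state(); print(th,s['eef_pos']-p,s['ft_force'],s['finger_gap'])
for th in (.41,.42,.43,.44):
    p,q=barpose(th,A); g=move_straight(p,speed=15,attitude=q,guard=12); s=state(); print(th,g,s['eef_pos']-p,s['ft_force'])
    if g: break
print(s['t']); snap('scene','s4',(180,150,420,330),3)
E
python3 tip2.py
```

```text
0.06 [-0.87  0.08  0.64] [-3.87  0.72 -2.14] 0.097615869070753
0.12 [-1.15  0.07  1.25] [-5.97 -0.07 -4.26] 0.0973174479255573
0.18 [-1.34  0.05  1.65] [-6.    0.21 -4.73] 0.09425870548405049
0.24 [-1.51  0.02  1.78] [-6.58  0.   -4.93] 0.09957546394183389
0.3 [-1.57 -0.02  1.73] [-6.78 -1.35 -4.65] 0.09658319979127473
0.36 [-1.6  -0.04  1.6 ] [-6.41 -0.8  -5.75] 0.09664074733141624
0.4 [-1.57 -0.16  1.52] [-7.21 -1.43 -6.89] 0.09464771794341743
0.41 False [-1.07 -0.22  0.86] [-6.18 -2.6  -7.33]
0.42 False [-0.84 -0.24  0.62] [-4.22 -3.9  -8.87]
0.43 True [ 0.52 -0.53 -1.27] [3.19 0.86 6.  ]
20.025
```

View pics/s4.png

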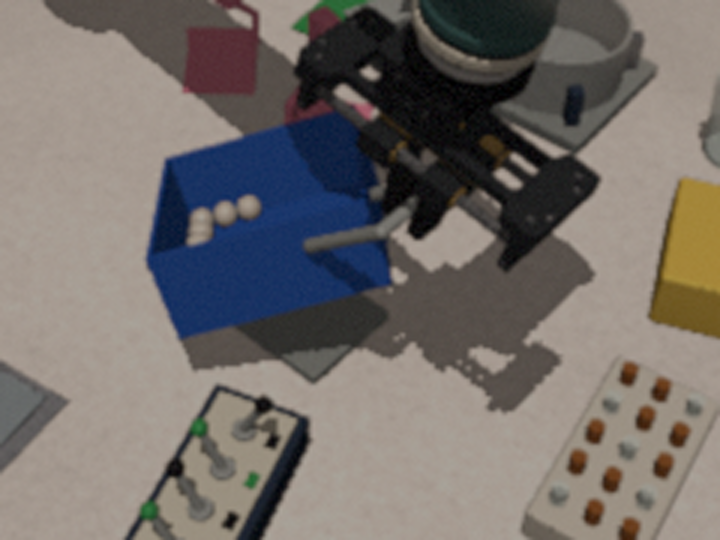

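The bin is tipped to its stop and the balls have gathered in the front corner. I'll release the bar, back off, then look at the bin and the scoop.

```bash
cat > rel.py <<'E'
from h import *
np.set_printoptions(precision=2,suppress=True)
A=np.radians(35)
open_gripper()
p,q=barpose(.42,A,110); move_straight(p,speed=150,attitude=q)
movep([440,200,320],tq(np.radians(100)))
print(state()['t'])
snap('top','t5'); snap('top','t5b',(235,95,450,260),3); snap('scene','s5',(180,90,420,270),3)
E
python3 rel.py
```

```text
23.5917
```

View pics/t5.png

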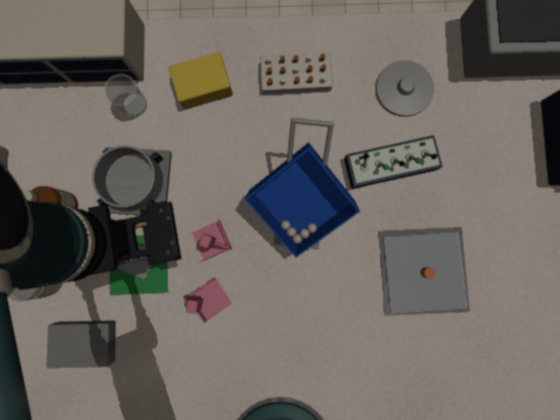

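View pics/t5b.png

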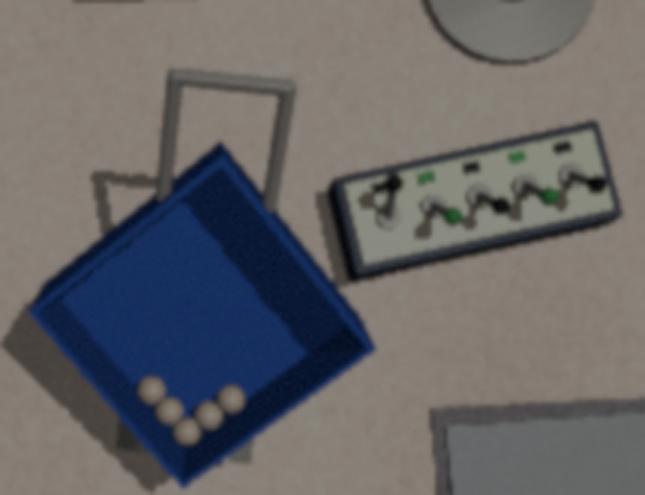

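View pics/s5.png

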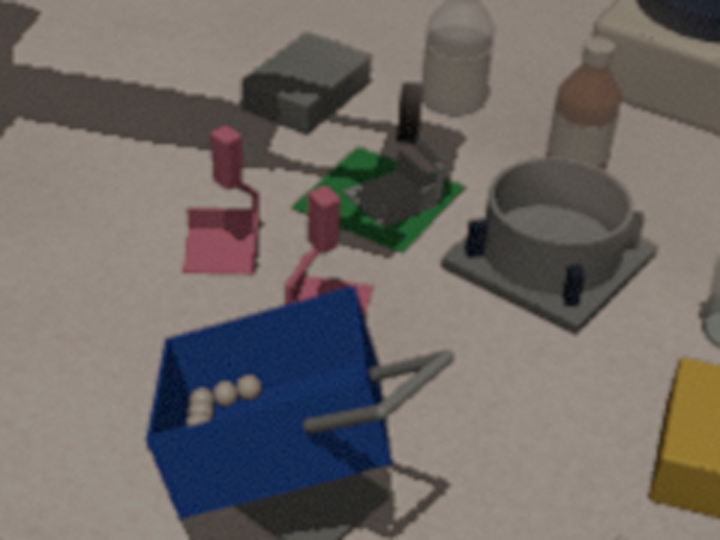

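Five balls: one in the corner and two along each wall. They reach about 50 mm along each wall, so a single pass of the 68 mm blade can cover them. In the scene view the black scoop's handle is at (317,127), unchanged. I'll take a wrist view to refine its pose.

```bash
cat > sc0.py <<'E'
from h import *
np.set_printoptions(precision=2,suppress=True)
movep([380,150,300],tq(np.radians(118)))
s=state(); print(repr(s['eef_pos']),repr(s['tcp_rot']),s['t'])
im,c=snap('wrist','w6')
im,ct=snap('top','t6',(80,135,250,330),3)
print(proj(c,[414,314,5]),proj(c,[427,315,127]))
E
python3 sc0.py
```

```text
array([380.21, 149.55, 300.03]) array([ 0.69, -0.69, -0.17,  0.17]) 24.1917
[358.72 239.24] [379.8  285.78]
```

View pics/w6.png

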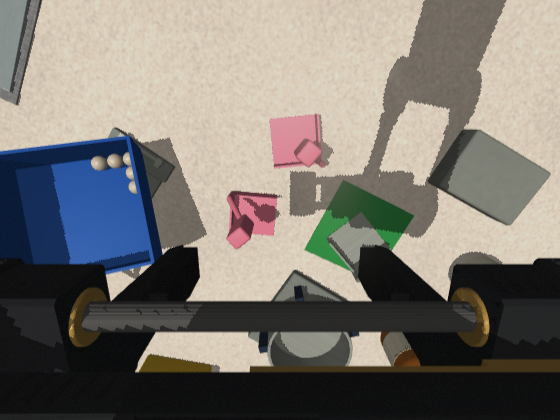

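View pics/t6.png

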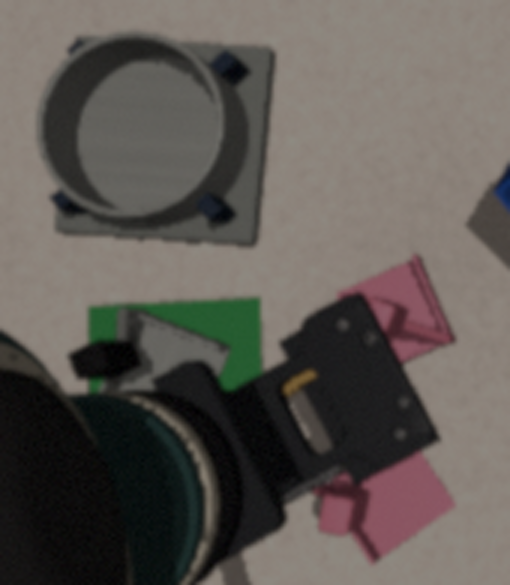

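```bash
python3 - <<'E'
from h import *
np.set_printoptions(precision=1,suppress=True)
cs=cam('scene');ct=cam('top')
k=lambda x,y:(220+x/3,100+y/3)
for n,p,z in(('lead?',(225,160),5),('near',(262,192),5),('rear bottom?',(322,175),5),('rear top',(322,150),31)):print(n,onz(cs,*k(*p),z))
s=cv2.imread('pics/scene0.png');t=cv2.imread('pics/top0.png')
cv2.imwrite('pics/b1.png',cv2.resize(s[110:185,270:350],None,fx=7,fy=7,interpolation=cv2.INTER_CUBIC))
cv2.imwrite('pics/b2.png',cv2.resize(t[228:302,98:175],None,fx=7,fy=7,interpolation=cv2.INTER_CUBIC))
E
```

```text
lead? [378.1 291.5   5. ]
near [436.3 268.5   5. ]
rear bottom? [470.8 326.6   5. ]
rear top [465.7 330.6  31. ]
```

View pics/b1.png

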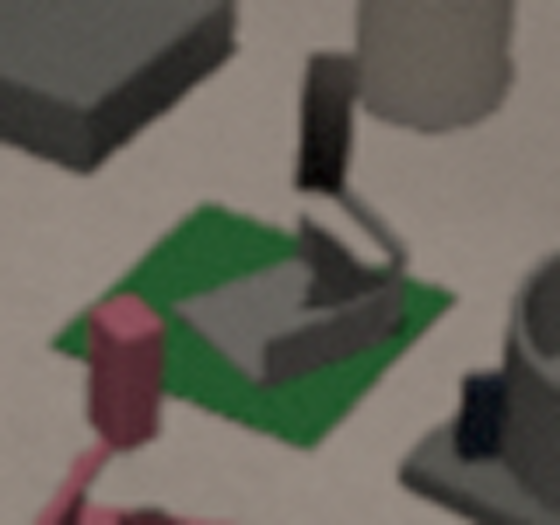

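View pics/b2.png

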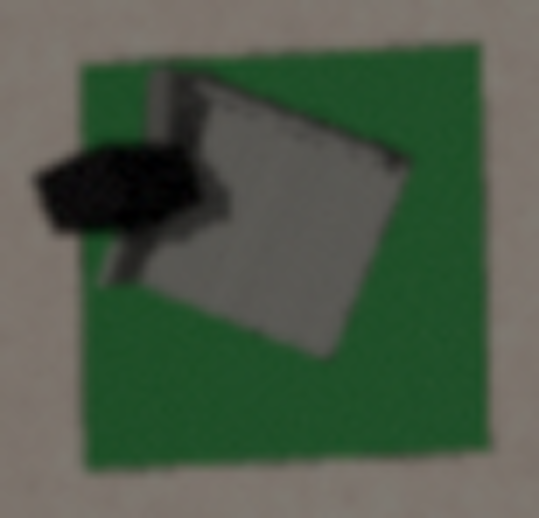

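```bash
python3 - <<'E'
from h import *
np.set_printoptions(precision=1,suppress=True)
cs=cam('scene');ct=cam('top')
b=lambda u,v:(98+(u+.0)/7-.43,228+v/7-.43)
a=lambda u,v:(270+u/7-.43,110+v/7-.43)
B=onz(ct,*b(329,362),4.6);A=onz(ct,*b(412,160),4.6);C=onz(ct,*b(138,287),4.6)
print(B,A,C,np.linalg.norm(A-B),np.linalg.norm(C-B)); ctr=(A+C)/2
print('ctr',ctr,'yaw AC',np.degrees(np.arctan2(*(C-A)[1::-1])),'yaw',np.degrees(np.arctan2(*(B-ctr)[1::-1])), 'edges',[np.degrees(np.arctan2(*(B-X)[1::-1])) for X in(A,C)])
B=onz(cs,*a(173,305),4.6);A=onz(cs,*a(262,388),4.6);print('scene',B,A,np.linalg.norm(A-B),np.degrees(np.arctan2(*(B-A)[1::-1])))
# handle top quad
print('ht',[onz(ct,*b(*p),130) for p in((35,180),(100,147),(58,235),(120,205))])
print('ht scene',onz(cs,*a(332,58),130), 'handle bottom ctr',onz(cs,*a(322,185),75))
print('handle tri ctr',tri([ray(ct,*b(75,192)),ray(cs,*a(332,60))]))
E
```

```text
[370.3 292.2   4.6] [433.4 266.5   4.6] [395.  353.4   4.6] 68.0905849014704 66.06530426288975
ctr [414.2 310.    4.6] yaw AC 113.80749184929901 yaw -157.92231536672514 edges [np.float64(157.84648382824662), np.float64(-111.95532470128191)]
scene [375.5 291.5   4.6] [437.8 264.4   4.6] 67.8760036679477 156.42186135574747
ht [array([429.5, 328.2, 130. ]), array([438.1, 310.6, 130. ]), array([414.5, 321.5, 130. ]), array([422.2, 304.7, 130. ])]
ht scene [426.1 322.6 130. ] handle bottom ctr [430.6 315.2  75. ]
handle tri ctr (array([427.2, 317.6, 131.5]), [np.float64(1.568155143511246), np.float64(1.5681551435113743)])
```

The scoop is consistent across both views: handle at about (427.5,315.5), yaw about 202.5°, edges 68 mm. The only candidate with a black handle and steel blade on the green mat is at top (114,255), and the two pink ones are excluded. Grasping it.

```bash
cat > sc1.py <<'E'
from h import *
np.set_printoptions(precision=2,suppress=True)
Y=np.radians(202.4); g=np.array([427.5,315.5])
tip=np.array([*(g+60*np.array([np.cos(Y),np.sin(Y)])),3.])
p,q=scpose(tip,Y,0,-1,gz=103)
movep(p+[0,0,110],q)
print('g',move_straight(p,speed=100,guard=8)); s=state(); print(s['eef_pos']-p,s['ft_force'])
grasp(); s=state(); print(s['finger_gap']*88,s['eef_pos']-p,s['ft_force'],s['t'])
move_straight(p+[0,0,100],speed=100); s=state(); print(s['finger_gap']*88,s['ft_force'])
snap('scene','s7',(220,20,400,200),4)
snap('top','t7')
E
python3 sc1.py
```

```text
g False
[0.6  0.42 0.8 ] [0.36 0.54 0.38]
23.37286573421619 [-0.04 -0.11 -0.13] [ 0.21 -0.68 -1.57] 27.3417
23.351552095473775 [ 0.51  0.84 -2.8 ]
```

View pics/s7.png

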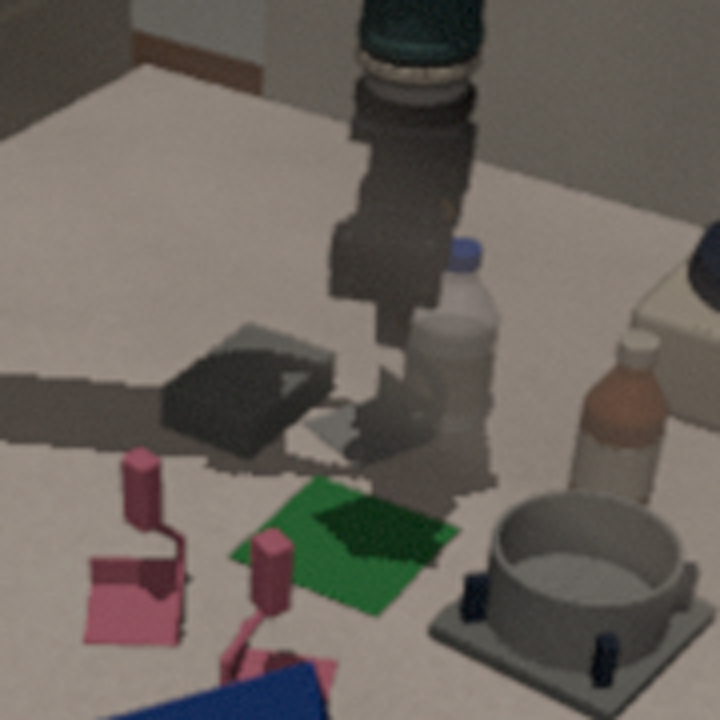

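The scoop is gripped (gap 23.4 mm against 24) and the mat is empty below it. I'll carry it over the tipped bin, matching yaw and pitch, and check where the tip really is before entering.

```bash
cat >> h.py <<'E'
TH=0.42
SY=BY+np.pi
def scbin(diag,h,lat=0,dp=0.,th=TH,gz=103,off=np.zeros(3)):
    """leading corner underside at diag from inner corner, h above floor; dp extra pitch (lead down)"""
    x,z=binax(th); tip=HX+(5.7+diag)*x+(4+h)*z+lat*by
    return scpose(tip+off,SY,th+dp,-1,gz=gz)
E
cat > sc2.py <<'E'
from h import *
np.set_printoptions(precision=2,suppress=True)
s=state(); p=s['eef_pos'].copy(); p[2]=300
move_straight(p,speed=200)
p,q=scbin(75,150); movep(p,q)
p,q=scbin(75,75); move_straight(p,speed=100,attitude=q); s=state(); print(s['eef_pos']-p,s['t'],s['finger_gap']*88)
im,c=snap('scene','s8',(190,130,370,265),4); im,ct=snap('top','t8',(235,120,375,260),5); 
x,z=binax(TH); tip=HX+(5.7+75)*x+(4+75)*z
print('pred tip scene',proj(c,tip),'top',proj(ct,tip),tip)
for sg in(1,-1):
    P=tip+48*x+sg*48*by; print('side',proj(c,P),proj(ct,P))
print('rear',proj(c,tip+96*x),proj(ct,tip+96*x))
E
python3 sc2.py
```

```text
[0.41 0.11 0.61] 31.5667 23.777371436624627
pred tip scene [255.02 202.6 ] top [298.87 220.82] [484.47 -48.07 117.04]
side [283.63 194.75] [276.85 194.33]
side [253.5  216.71] [327.   200.19]
rear [284.02 208.49] [305.02 172.69]
```

View pics/s8.png

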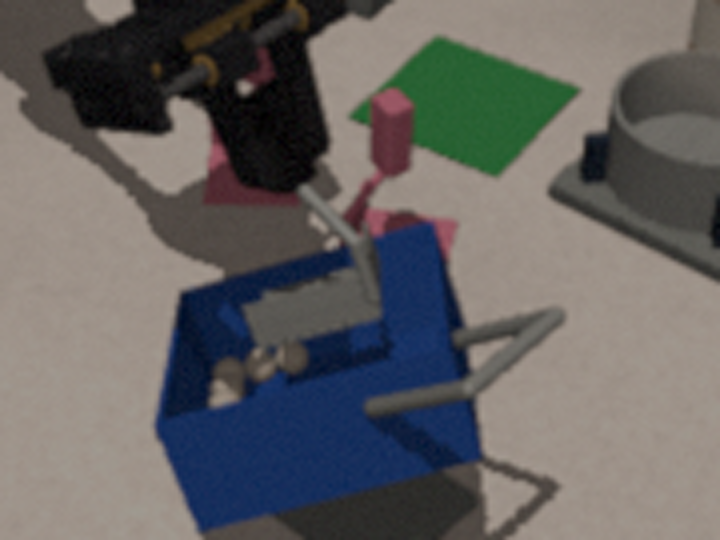

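View pics/t8.png

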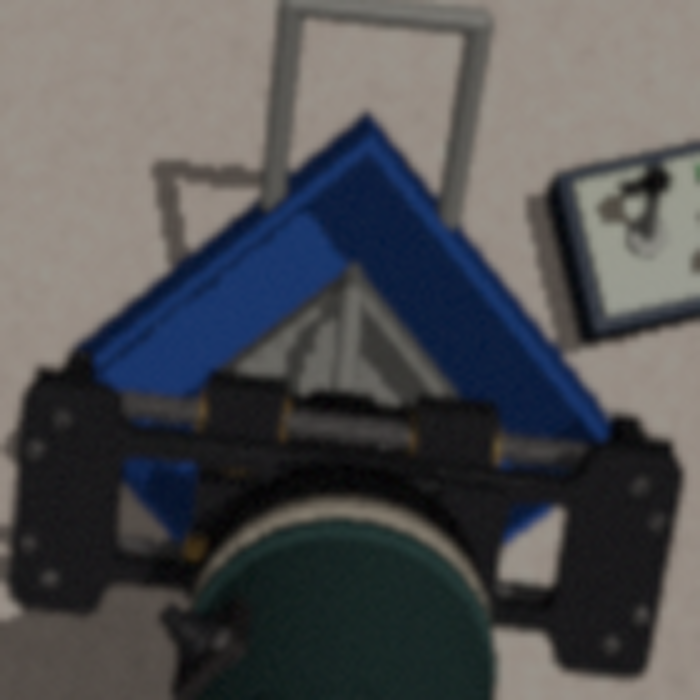

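The predicted near side corner (253.5,216.7) and rear corner (305,173) match the pictures to about a pixel. Next I'll descend to the floor under guard and slide toward the corner.

```bash
cat > sc3.py <<'E'
from h import *
np.set_printoptions(precision=2,suppress=True)
D=np.radians(1.0)
x,z=binax(TH)
p,q=scbin(75,15,dp=D); move_straight(p,speed=80,attitude=q); pause(.2); s=state(); print(s['ft_force'])
p,q=scbin(75,-5,dp=D); g=move_straight(p,speed=12,attitude=q,guard=2.5); s=state()
e=s['eef_pos']-p; h=-5+e@z; print('touch',g,'h',h,'lat',e@by,'x',e@x,s['ft_force'],s['t'])
E
python3 sc3.py
```

```text
[ 0.65 -0.58 -1.37]
touch True h -0.04213827614474841 lat 0.009899350376069316 x 0.0035416045137581786 [ 0.44 -0.96  4.8 ] 33.9083
```

The floor was touched at h≈0.0, so the model is accurate. Sliding under the balls.

```bash
cat > sc4.py <<'E'
from h import *
np.set_printoptions(precision=2,suppress=True)
D=np.radians(1.0)
x,z=binax(TH)
p,q=scbin(75,0.2,dp=D); move_straight(p,speed=10,attitude=q); print(state()['ft_force'])
for d in (60,45,30,20,12,6,3,1.5):
    p,q=scbin(d,0.2,dp=D); g=move_straight(p,speed=40,attitude=q,guard=10); s=state()
    e=s['eef_pos']-p; print(d,g,'h',e@z,'lat',e@by,'x',e@x,s['ft_force'],s['finger_gap']*88)
    if g: break
print(s['t']); snap('scene','s9',(190,130,370,265),4);snap('wrist','w9')
E
python3 sc4.py
```

```text
[0.79 0.8  0.12]
60 False h -0.26070143975797067 lat 0.04631604246372731 x -1.2035370325824033 [-0.57  0.66 -0.32] 23.52301097346338
45 False h -0.1750012754657671 lat -0.004685631389605108 x -0.8839524029505829 [-0.36  0.37 -0.32] 23.855316196548372
30 False h -0.10000700246895516 lat 0.02012814904375783 x -0.7380312108023069 [-1.09  1.05 -1.61] 23.8791656808583
20 False h 0.039309274753421865 lat -0.04411433250774856 x -0.12477624071806298 [-0.07  0.16 -1.45] 23.536460792453642
12 False h 0.04159520649107076 lat 0.06628028260615258 x -0.23055766183946041 [ 1.3  -0.16  0.23] 23.793026846081734
6 False h -0.04300448350457148 lat 0.0010836297722731786 x -0.5852895979535663 [-0.11  0.8   0.16] 23.629854983950395
3 False h 0.004740379045301224 lat -0.0029351861128843297 x -0.24216897201610194 [-0.54 -0.63 -0.14] 23.740080573232966
1.5 False h 0.07014723387907261 lat -0.0035450612678824787 x 0.15904212411786195 [ 0.78 -0.23  0.46] 23.89300134155209
37.4667
```

View pics/s9.png

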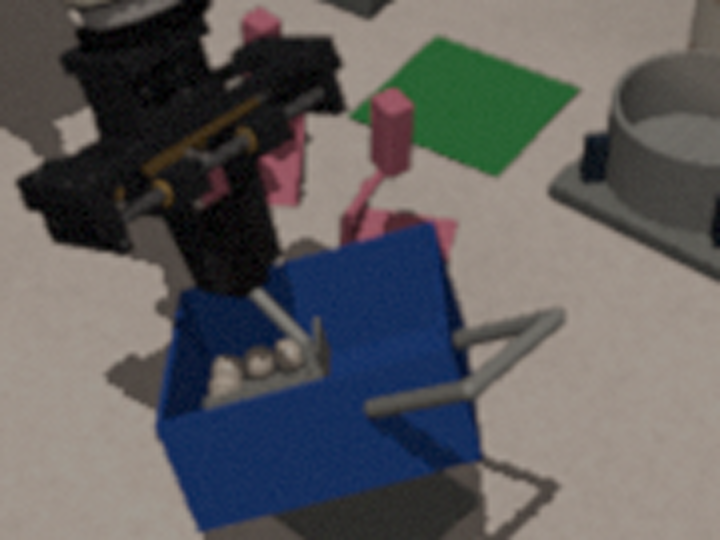

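View pics/w9.png

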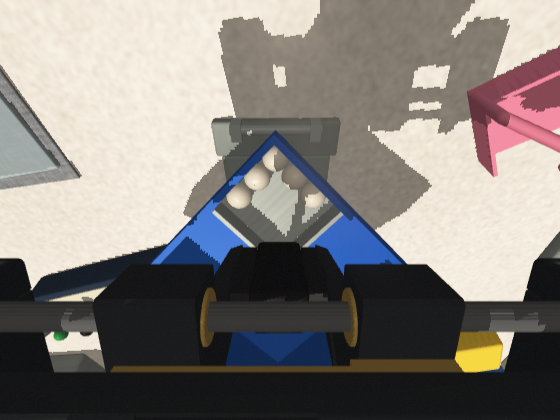

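All five balls sit on the blade, seen in the wrist view at about (237,196), (258,178), (275,160), (293,176) and (315,198). Next I'll rotate the blade front up inside the corner, letting the bin walls hold the balls, then lift.

```bash
cat > sc5.py <<'E'
from h import *
np.set_printoptions(precision=2,suppress=True)
x,z=binax(TH)
for f in list(range(3,37,3))+[36]:
    F=np.radians(f)
    p,q=scbin(3+48*(1-np.cos(F)),1.0+96*np.sin(F),dp=-F)
    g=move_straight(p,speed=35,attitude=q,guard=10); s=state()
    e=s['eef_pos']-p; print(f,g,s['ft_force'],s['finger_gap']*88)
    if g: break
pause(.5)
print(s['t']); snap('scene','s10',(190,130,370,265),4);snap('wrist','w10')
E
python3 sc5.py
```

```text
3 False [ 0.51 -0.59 -4.16] 23.5270814832031
6 False [ 1.11  0.03 -3.5 ] 23.732384251772743
9 False [-0.13 -0.56 -2.89] 23.891166695302978
12 False [-0.1  -0.21 -3.69] 23.705855385885037
15 False [-0.31  0.11 -3.39] 23.859295158660416
18 False [ 0.45 -0.52 -3.11] 23.902221187598123
21 False [ 1.62  0.07 -3.52] 23.8375384119209
24 False [ 0.38  0.09 -3.92] 23.704697206689637
27 False [ 0.18 -0.03 -3.45] 23.903186207563557
30 False [ 0.88  0.17 -3.86] 23.79545901745081
33 False [-0.4   0.07 -3.1 ] 23.695627063979906
36 False [ 0.09  0.66 -2.58] 23.820180199838465
36 False [ 0.14  0.26 -3.47] 23.671502039893337
41.0833
```

View pics/s10.png

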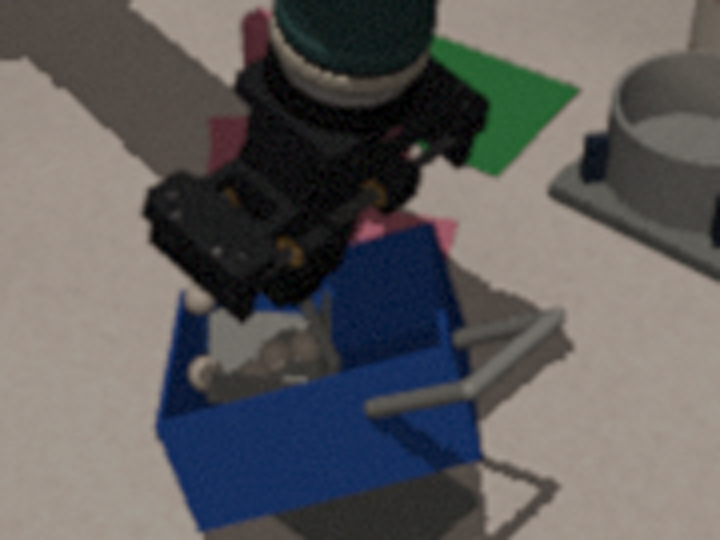

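View pics/w10.png

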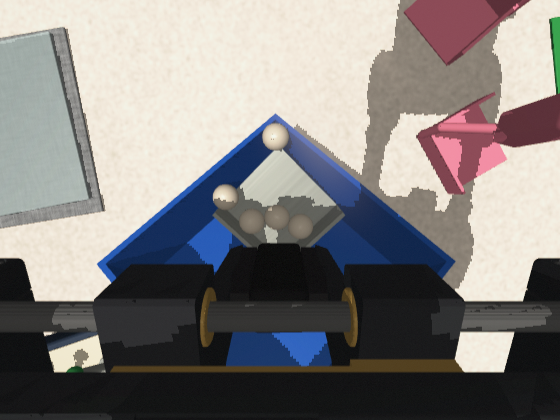

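Three balls have rolled to the blade's rear. One is still in the tip corner, wrist (275,136), and one at the left side, wrist (225,196). I'll back off along the floor so those two drop into the bin, deliver the three, and come back for the other two.

```bash
cat > sc6.py <<'E'
from h import *
np.set_printoptions(precision=2,suppress=True)
x,z=binax(TH)
F=np.radians(36)
d0=3+48*(1-np.cos(F)); h0=1+96*np.sin(F)
for d in (8,18,35):
    p,q=scbin(d0+d,h0,dp=-F); g=move_straight(p,speed=20,attitude=q,guard=10); print(d,g,state()['ft_force'])
snap('wrist','w11')
p,q=scbin(d0+35,h0+150,dp=-F); move_straight(p,speed=60,attitude=q); 
pause(.3); s=state(); print(s['ft_force'],s['t'],s['eef_pos'])
snap('wrist','w12'); snap('scene','s12',(190,90,370,265),4); snap('top','t12',(235,120,375,260),5)
E
python3 sc6.py
```

```text
8 False [-0.01 -0.31 -3.4 ]
18 False [ 0.44  0.39 -3.25]
35 False [-0.08  0.54 -2.55]
[-0.82 -0.58 -2.6 ] 46.8833 [481.16 -47.6  296.33]
```

View pics/w12.png

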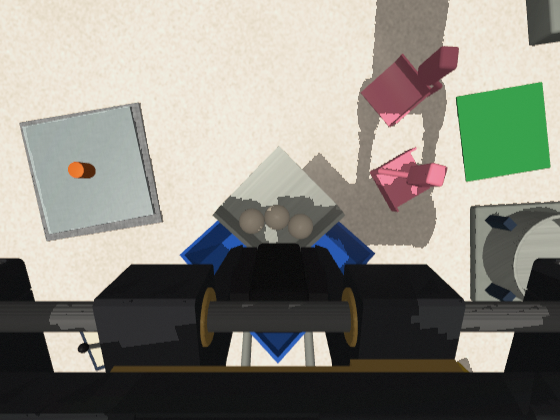

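View pics/s12.png

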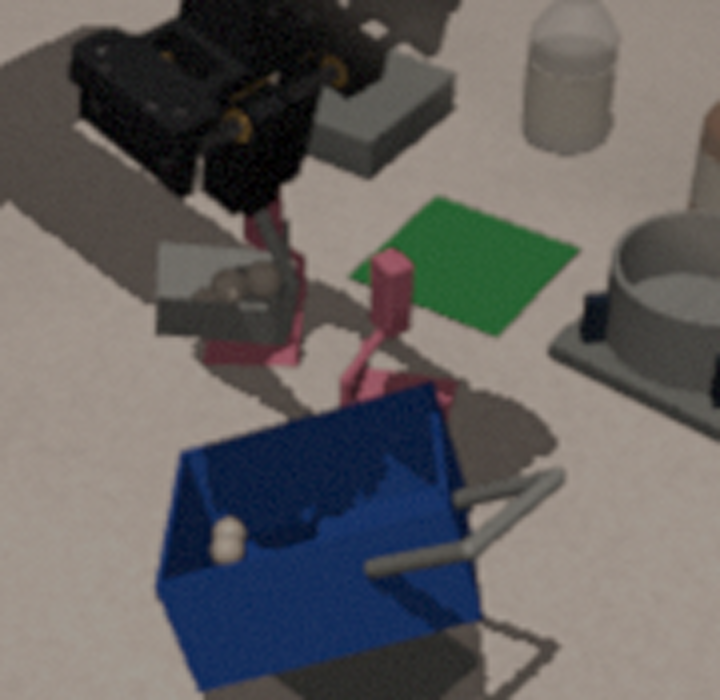

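Three balls are held at the back of the blade, wrist (250,221), (277,216) and (301,226), and two stay in the bin. Carrying the three to the jar.

```bash
cat >> h.py <<'E'
JAR=np.array([588,313.])
def pourpose(pitch,z,yaw=np.radians(208),ahead=25):
    t=np.array([*(JAR+ahead*np.array([np.cos(yaw),np.sin(yaw)])),z])
    return scpose(t,yaw,np.radians(pitch),-1,gz=103)
def pour():
    p0=pourpose(-12,150); s=state()
    p=s['eef_pos'].copy(); 
    if p[2]<300: p[2]=300; move_straight(p,speed=120)
    a=np.array([p0[0][0],p0[0][1],max(p0[0][2],p[2])])
    move_straight(a,speed=130,attitude=p0[1])
    move_straight(p0[0],speed=100,attitude=p0[1])
    for pi,z in((-4,120),(4,95),(12,80),(20,72),(28,68),(36,66),(42,66)):
        move_straight(pourpose(pi,z)[0],speed=45,attitude=pourpose(pi,z)[1])
    pause(.6)
def pour_exit():
    for pi,z in((42,120),(10,160)): move_straight(pourpose(pi,z)[0],speed=100,attitude=pourpose(pi,z)[1])
E
cat > p1.py <<'E'
from h import *
np.set_printoptions(precision=2,suppress=True)
print([solve_ik(*pourpose(a,z)) is not None for a,z in((-12,150),(12,80),(28,68),(42,66),(42,120))])
pour(); s=state(); print(s['t'],s['ft_force'])
snap('scene','s13',(250,60,430,210),4); snap('wrist','w13')
E
python3 p1.py
```

```text
[True, True, True, True, True]
55.6917 [ 0.45 -0.14 -2.18]
```

View pics/s13.png

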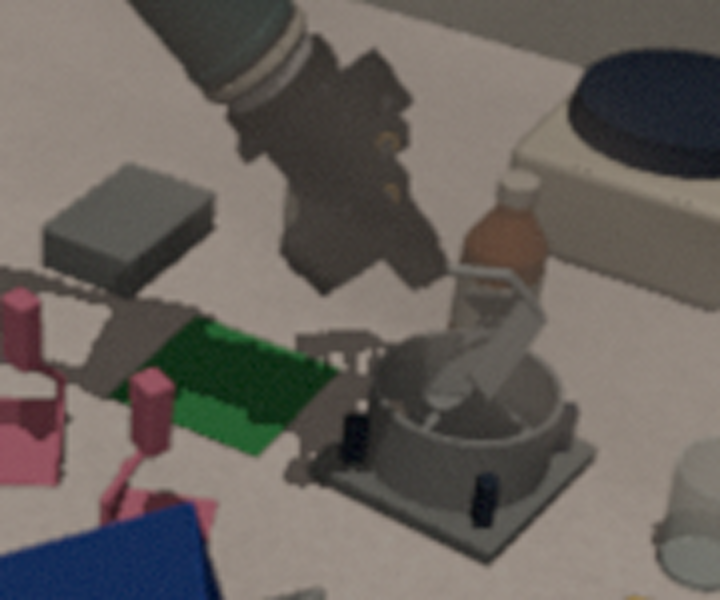

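View pics/w13.png

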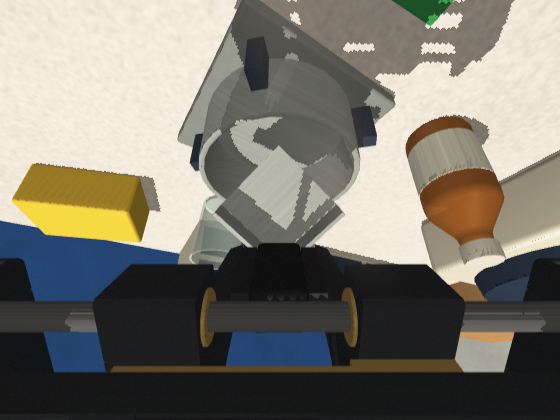

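The blade is empty. Now I'll leave the jar, return to the bin, and check the jar in the top view.

```bash
cat > p2.py <<'E'
from h import *
np.set_printoptions(precision=2,suppress=True)
pour_exit()
p,q=scbin(75,150); 
s=state(); a=s['eef_pos'].copy(); a[2]=max(a[2],330); move_straight(a,speed=200)
movep(p,q)
D=np.radians(1)
snap('top','t14',(80,120,380,270),2.6); im,c=snap('scene','s14')
snap('wrist','w14'); print(state()['t'])
E
python3 p2.py
```

```text
59.425
```

View pics/t14.png

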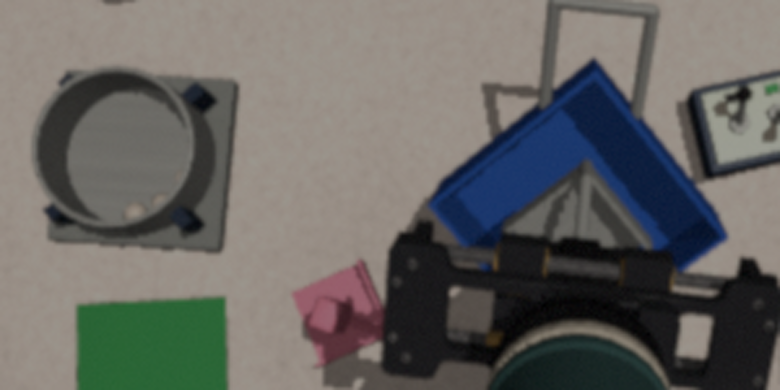

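View pics/s14.png

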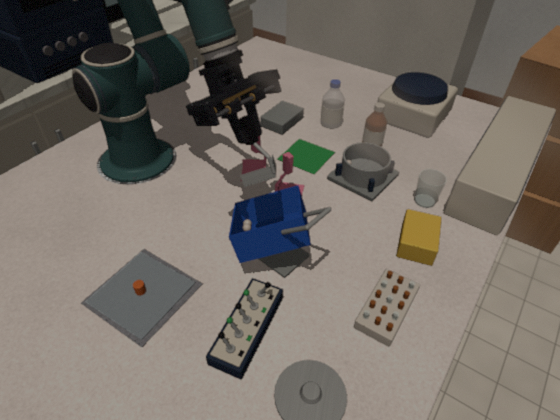

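View pics/w14.png

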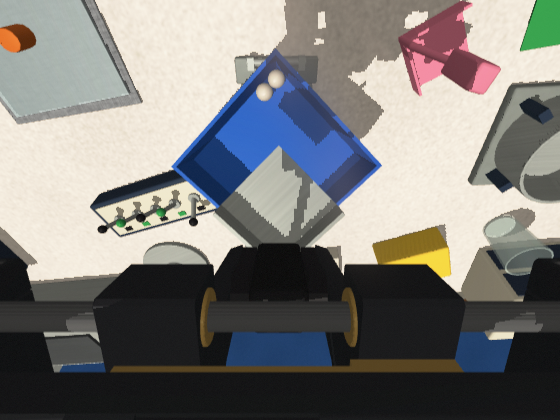

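The jar shows two balls, with a third probably hidden under the near rim. The bin has two left, at wrist (276,78) and (264,92). Second scoop, with a tighter pivot.

```bash
cat > sc7.py <<'E'
from h import *
np.set_printoptions(precision=2,suppress=True)
x,z=binax(TH); D=np.radians(1)
p,q=scbin(75,15,dp=D); move_straight(p,speed=120,attitude=q)
p,q=scbin(75,0.2,dp=D); print(move_straight(p,speed=15,attitude=q,guard=5))
for d in (30,10,3,1):
    p,q=scbin(d,0.2,dp=D); g=move_straight(p,speed=40,attitude=q,guard=10); s=state()
    print(d,g,s['ft_force'])
    if g: break
for f in range(3,31,3):
    F=np.radians(f)
    p,q=scbin(1+48*(1-np.cos(F)),.5+96*np.sin(F),dp=-F)
    g=move_straight(p,speed=40,attitude=q,guard=10); print(f,g,state()['ft_force'])
    if g: break
pause(.6)
print(state()['t']); snap('wrist','w15')
E
python3 sc7.py
```

```text
True
30 False [0.56 0.2  6.98]
10 False [-0.16  0.28  8.26]
3 False [ 0.65 -0.02  7.2 ]
1 False [1.27 0.48 7.17]
3 True [ 1.23 -0.18 -1.83]
64.8083
```

View pics/w15.png

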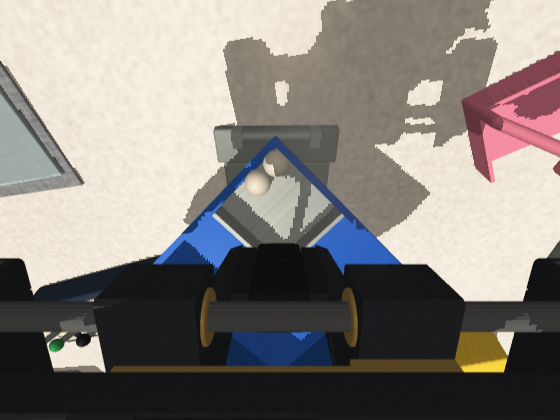

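The guard tripped only on the release of floor contact. Both balls are on the blade, so I'll carry on with the rotation.

```bash
cat > sc8.py <<'E'
from h import *
np.set_printoptions(precision=2,suppress=True)
for f in range(3,31,3):
    F=np.radians(f)
    p,q=scbin(1+48*(1-np.cos(F)),.5+96*np.sin(F),dp=-F)
    g=move_straight(p,speed=40,attitude=q,guard=12); print(f,g,state()['ft_force'])
    if g: break
pause(.6)
print(state()['t']); snap('wrist','w16')
E
python3 sc8.py
```

```text
3 False [ 0.53 -0.65 -2.51]
6 False [-0.35  0.01 -3.32]
9 False [-0.47 -0.88 -2.2 ]
12 False [ 0.17 -0.62 -2.75]
15 False [ 0.17 -0.15 -3.44]
18 False [ 0.29  0.04 -2.81]
21 False [ 0.75 -0.14 -2.52]
24 False [-0.05  0.89 -2.17]
27 False [ 0.43 -0.31 -1.79]
30 False [-0.21 -0.23 -0.25]
68.0083
```

View pics/w16.png

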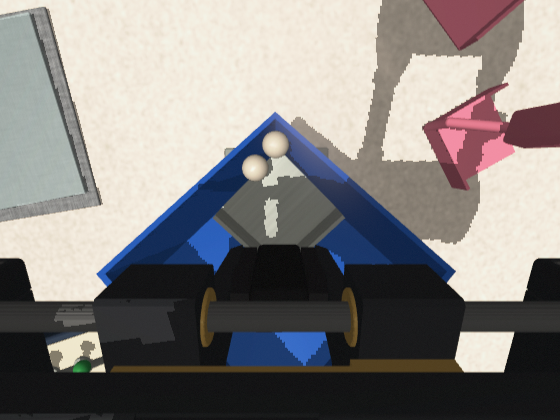

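Both balls are still leaning on the walls near the tip. I'll check the scoop's actual pitch in the hand by projecting the ideal blade corners into the wrist view.

```bash
python3 - <<'E'
from h import *
np.set_printoptions(precision=1,suppress=True)
st=state()
c=cam('wrist',st); Rt=rot(st['tcp_rot']).as_matrix(); P=st['eef_pos']
# scoop axes in tool: z=-tool y, y=-tool z (flip -1), x = y cross z
zt=-Rt[:,1]; yt=-Rt[:,2]; xt=np.cross(yt,zt)
for gz in (103,):
  for dp in (-3,0,3):
    a=np.radians(dp); X=np.cos(a)*xt-np.sin(a)*zt; Z=np.sin(a)*xt+np.cos(a)*zt
    g=P+19*zt
    tip=g+60*X-gz*Z
    print(dp,'tip',proj(c,tip+1.6*Z),'sides',[proj(c,tip-48*X+s*48*yt+1.6*Z) for s in(1,-1)],'rear top',proj(c,tip-96*X+26*Z), 'side walltops',[proj(c,tip-48*X+s*48*yt+26*Z) for s in(1,-1)])
x,z=binax(TH); print('bin corner rim',proj(c,HX+70*z),'inner',proj(c,HX+5.7*x+70*z),'pitch real of tool',np.degrees(np.arcsin(xt[2])))
for n in('w12','w14'):
    im=cv2.imread(f'pics/{n}.png'); cv2.imwrite(f'pics/{n}z.png',cv2.resize(im[120:260,190:370],None,fx=4,fy=4,interpolation=cv2.INTER_CUBIC))
im,_=snap('wrist','w17'); cv2.imwrite('pics/w17z.png',cv2.resize(im[100:260,190:370],None,fx=4,fy=4,interpolation=cv2.INTER_CUBIC))
E
```

```text
-3 tip [278.6 134.5] sides [array([218.7, 196.2]), array([338.6, 196.1])] rear top [278.8 264.5] side walltops [array([212.2, 205.9]), array([345.2, 205.8])]
0 tip [278.6 141.4] sides [array([219.3, 202.4]), array([338.1, 202.2])] rear top [278.8 270.3] side walltops [array([212.8, 211. ]), array([344.6, 210.8])]
3 tip [278.6 148.3] sides [array([219.8, 208.5]), array([337.6, 208.4])] rear top [278.8 276.2] side walltops [array([213.3, 216.1]), array([344.1, 215.9])]
bin corner rim [278.6 113.1] inner [278.6 120.3] pitch real of tool 5.920733879991352
```

View pics/w14z.png

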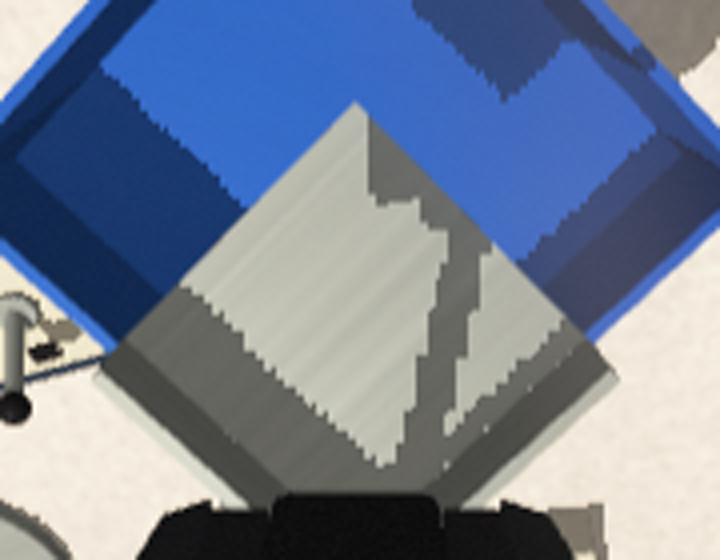

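View pics/w17z.png

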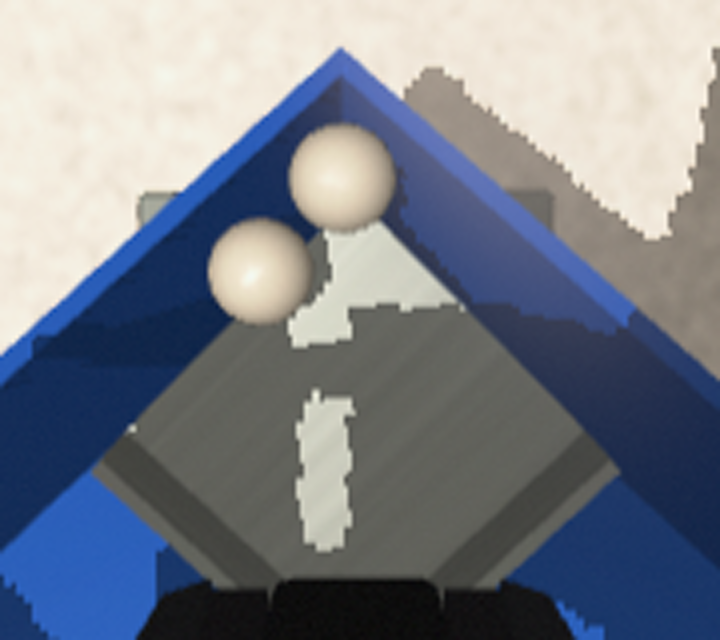

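The tip appears about 4 px (2–3 mm) further back than ideal, so the scoop is gripped slightly to the rear and the gap at the walls is larger than I assumed. I'll push forward under guard to close it.

```bash
cat > sc9.py <<'E'
from h import *
np.set_printoptions(precision=2,suppress=True)
x,z=binax(TH)
for f,fw in ((30,2),(30,4),(30,6),(33,6)):
    F=np.radians(f)
    p,q=scbin(1+48*(1-np.cos(F))-fw,1.5+96*np.sin(F),dp=-F)
    g=move_straight(p,speed=15,attitude=q,guard=5); s=state(); e=s['eef_pos']-p
    print(f,fw,g,e@x,e@by,e@z,s['ft_force'])
    if g: break
pause(.5)
im,_=snap('wrist','w18'); cv2.imwrite('pics/w18z.png',cv2.resize(im[100:260,190:370],None,fx=4,fy=4,interpolation=cv2.INTER_CUBIC))
E
python3 sc9.py
```

```text
30 2 False -0.8039259474248251 -0.04064041059308537 -0.18260393872929614 [ 0.34  0.61 -2.51]
30 4 False -0.3719441001780396 -0.004375857551530991 -0.08009429837844353 [-0.71  0.47 -3.1 ]
30 6 False 0.16052573786910804 -0.10595847998649345 0.027765201342317546 [ 0.04 -1.   -2.99]
33 6 False 0.3126078737077002 0.03546605178505604 -0.2419813843280129 [ 1.52 -1.21 -2.28]
```

View pics/w18z.png

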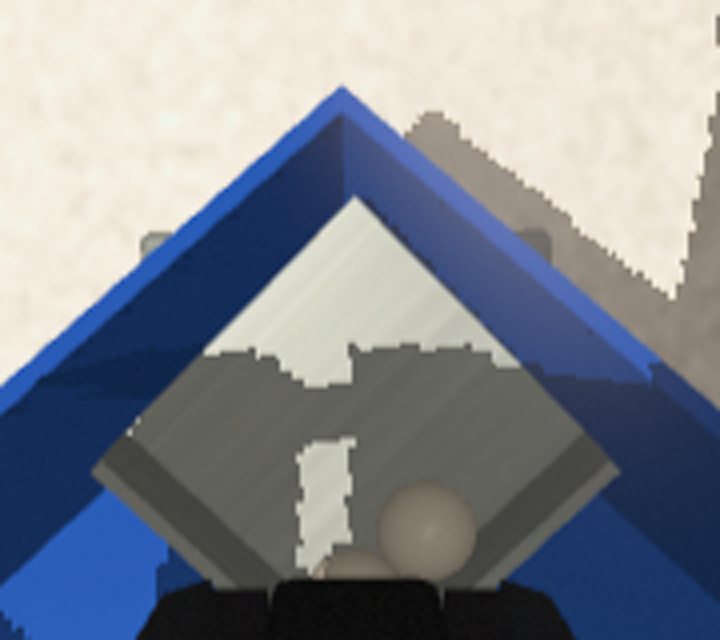

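Both balls rolled back onto the blade, at crop (428,530) and (355,565). I'll add a little more back-tilt while retreating slightly, lift out, and pour.

```bash
cat > sc10.py <<'E'
from h import *
np.set_printoptions(precision=2,suppress=True)
x,z=binax(TH)
d0=1+48*(1-np.cos(np.radians(36)))-4; h0=3+96*np.sin(np.radians(36))
for f,d,h in((36,d0+5,h0+2),(36,d0+15,h0+15),(36,d0+30,h0+150)):
    p,q=scbin(d,h,dp=-np.radians(f)); move_straight(p,speed=40,attitude=q)
pause(.3); snap('wrist','w19'); snap('scene','s19',(190,90,370,265),4); print(state()['t'])
E
python3 sc10.py
```

```text
74.825
```

View pics/w19.png

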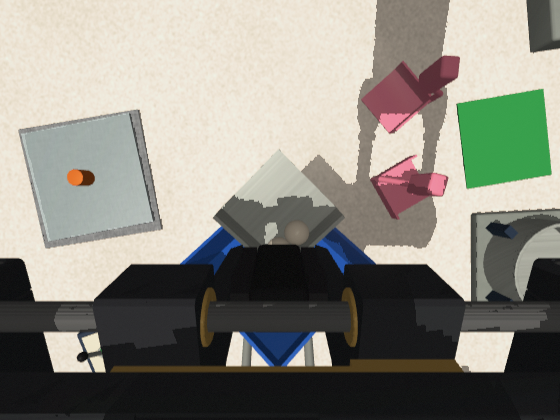

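View pics/s19.png

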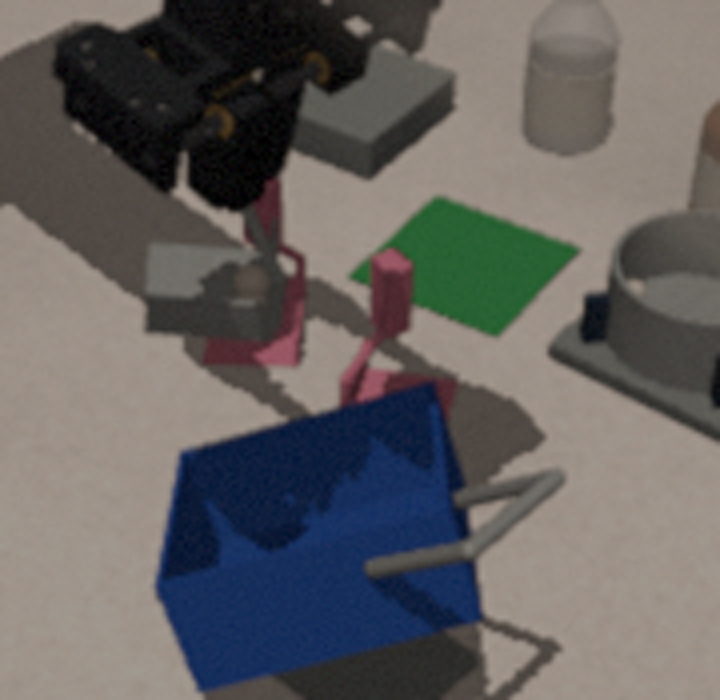

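```bash
cat > p3.py <<'E'
from h import *
np.set_printoptions(precision=2,suppress=True)
pour(); pour_exit()
snap('wrist','w20')
s=state(); a=s['eef_pos'].copy(); a[2]=max(a[2],330); move_straight(a,speed=200)
# hold over near robot so views are clear
p,q=scpose([420,130,140],np.radians(202),0,-1,gz=103); movep(p,q)
print(state()['t']); snap('top','t20'); snap('top','t20z',(80,130,180,230),6); snap('scene','s20'); snap('scene','s20z',(310,120,430,210),6); snap('top','t20b',(235,120,375,260),5)
E
python3 p3.py
```

```text
86.5083
```

View pics/t20z.png

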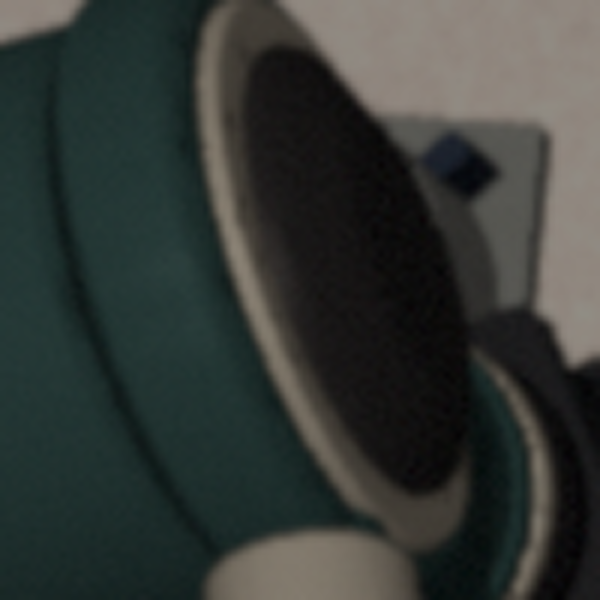

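View pics/s20z.png

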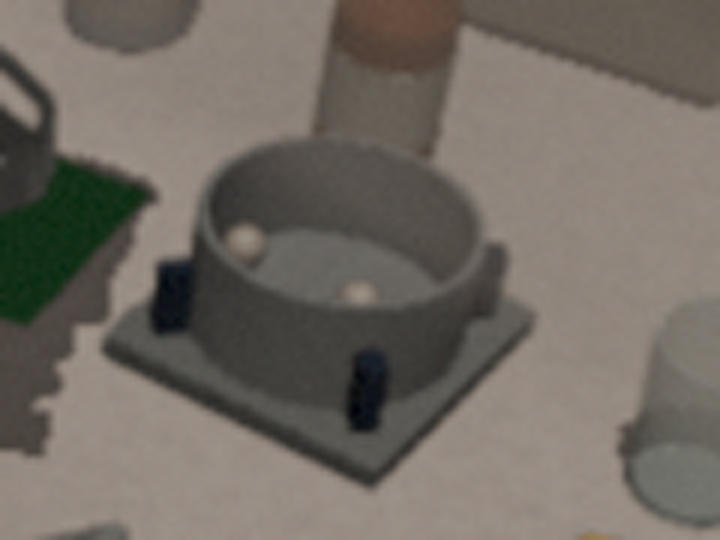

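View pics/t20.png

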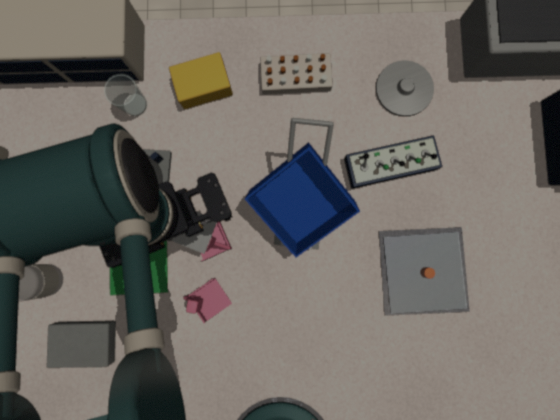

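View pics/w20.png

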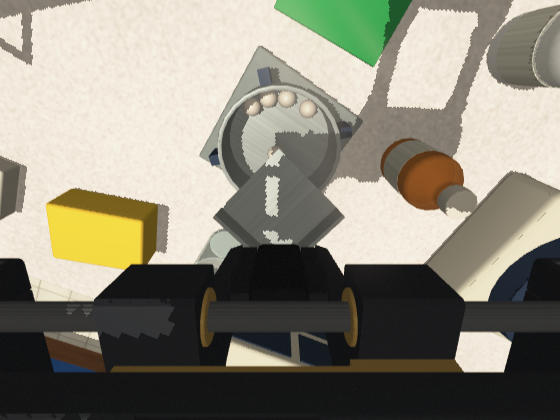

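The wrist view from above the jar shows four balls along the wall at (253,108), (269,99), (287,99) and (308,109), plus one peeking past the blade tip at (273,151). That makes five. The bin and blade are empty. Now I'll stand the scoop on the middle of its mat.

```bash
cat > sc11.py <<'E'
from h import *
np.set_printoptions(precision=2,suppress=True)
Y=np.radians(202.4); X=np.array([np.cos(Y),np.sin(Y)])
g=np.array([403.6,306.5])-4*X
tip=np.array([*(g+60*X),3.])
p,q=scpose(tip,Y,0,-1,gz=103)
s=state(); a=s['eef_pos'].copy(); a[2]=max(p[2]+120,a[2]); move_straight(a)
move_straight([p[0],p[1],a[2]],speed=150,attitude=q)
move_straight(p+[0,0,12],speed=80,attitude=q)
print(move_straight(p-[0,0,1.5],speed=12,attitude=q,guard=3)); s=state(); print(s['eef_pos']-p,s['ft_force'])
open_gripper(); move_straight(p+[0,0,120],speed=100)
snap('scene','s21',(220,100,420,220),4)
movep([520,0,380],tq(BY))
print(state()['t']); snap('top','t21z',(80,130,250,330),3); snap('scene','s21b',(220,100,420,220),4)
snap('top','t21')
E
python3 sc11.py
```

```text
True
[0.1  0.03 2.15] [ 1.59 -0.01  4.41]
94.625
```

View pics/t21z.png

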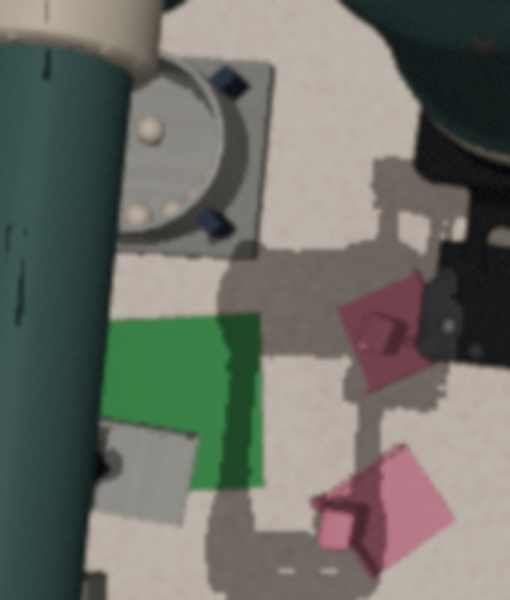

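View pics/s21b.png

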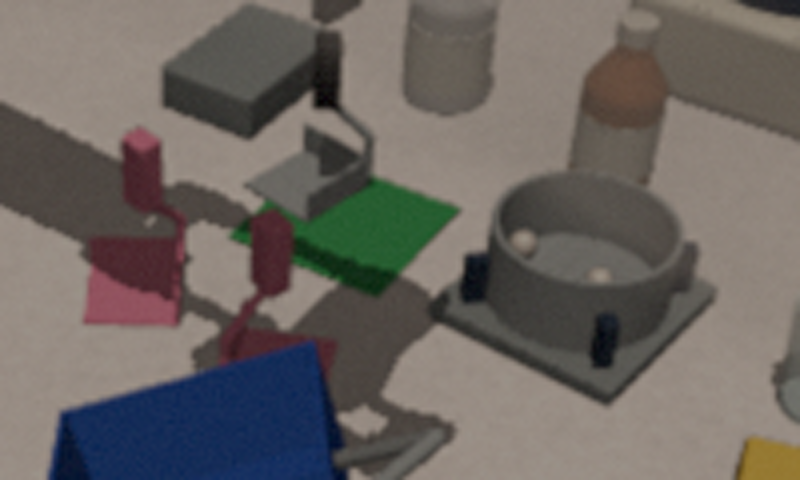

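The scoop now stands partly off the mat toward the robot, so it has been knocked aside, or it shifted on release. I'll compare with the shot taken right after release, clear the arm, and measure it.

```bash
python3 - <<'E'
from h import *
movep([480,-150,400],tq(BY)); print(state()['t'])
snap('top','t22z',(80,220,190,330),6); snap('scene','s22z',(250,95,350,175),7); snap('top','t22')
E
```

```text
95.45
```

View pics/t22z.png

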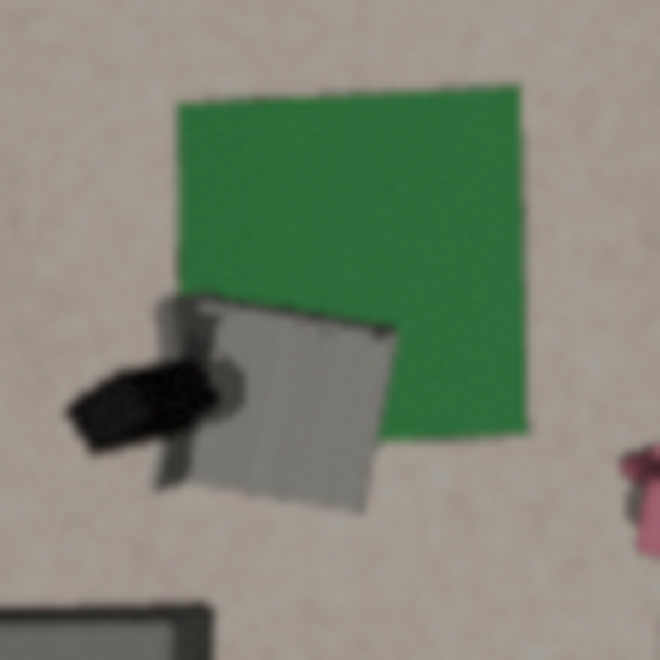

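View pics/s22z.png

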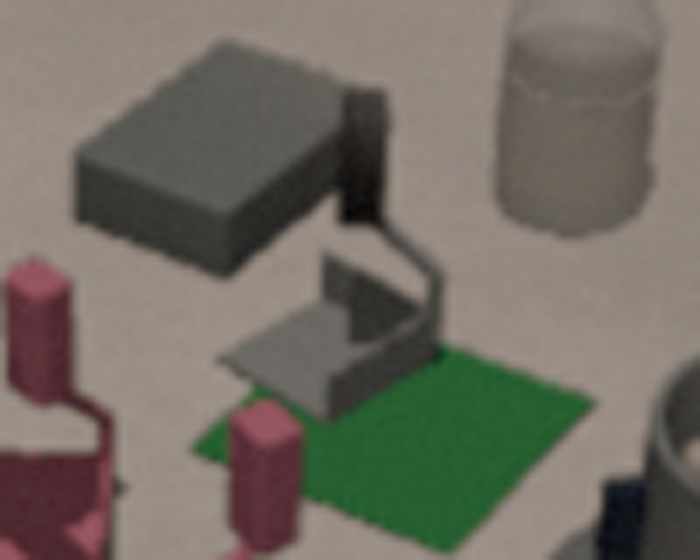

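View pics/s21.png

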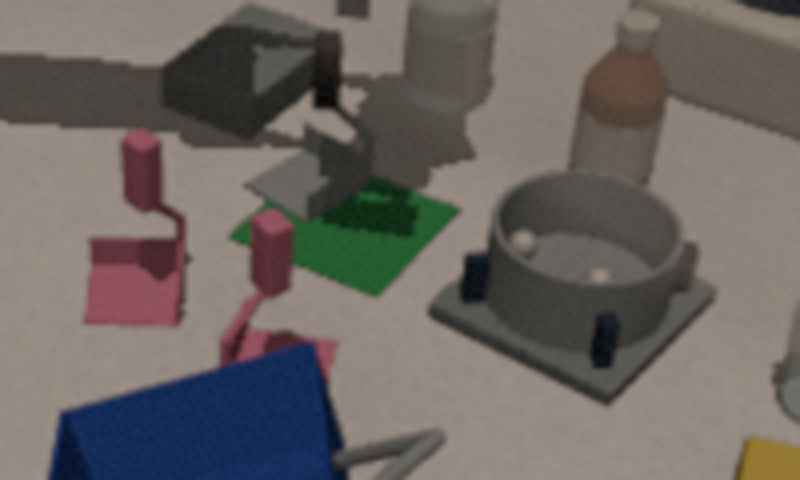

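```bash
python3 - <<'E'
from h import *
np.set_printoptions(precision=1,suppress=True)
cs=cam('scene');ct=cam('top')
b=lambda u,v:(80+u/6-.4,220+v/6-.4)
a=lambda u,v:(250+u/7-.43,95+v/7-.43)
ang=lambda v:np.degrees(np.arctan2(v[1],v[0]))
Z=4.6
B=onz(ct,*b(362,513),Z);A=onz(ct,*b(397,327),Z);C=onz(ct,*b(190,487),Z)
print(B,A,C,np.linalg.norm(A-B),np.linalg.norm(C-B),'ctr',(A+C)/2,'yaw',ang(B-A)+45,ang(B-C)-45)
B=onz(cs,*a(218,362),Z);A=onz(cs,*a(328,420),Z);print('scene',B,A,np.linalg.norm(A-B),ang(B-A)+45)
print('handle top',tri([ray(ct,*b(103,415)),ray(cs,*a(363,92))]),'bottom',onz(cs,*a(358,222),75))
Q=[onz(ct,*b(*p),3) for p in((519,87),(528,433),(178,103))]; print('mat',(Q[1]+Q[2])/2,[np.linalg.norm(Q[0]-Q[i]) for i in(1,2)])
Q=[onz(cs,*a(*p),3) for p in((597,403),(445,552),(190,450))]; print('mat scene',(Q[0]+Q[2])/2,[np.linalg.norm(Q[i]-Q[i-1]) for i in(1,2)])
E
```

```text
[314.4 301.6   4.6] [381.6 289.7   4.6] [324.9 365.3   4.6] 68.29425520525726 64.54319445357669 ctr [353.3 327.5   4.6] yaw 214.902721300927 -144.3989401005161
scene [321.9 296.9   4.6] [384.8 289.2   4.6] 63.28668732176903 218.02780449349945
handle top (array([364. , 336.3, 134.2]), [np.float64(1.0030185755919199), np.float64(1.0030185755919387)]) bottom [368.2 333.2  75. ]
mat [404.  307.5   3. ] [np.float64(127.48659796766626), np.float64(128.14070343338355)]
mat scene [409.9 304.2   3. ] [np.float64(126.38031337909322), np.float64(124.93877708929901)]
```

Measured scoop handle at about (364.5,334.5), yaw about 215°. The same grip method goes back to the mat centre at about (405,306.5).

```bash
cat > sc12.py <<'E'
from h import *
np.set_printoptions(precision=2,suppress=True)
Y=np.radians(215.3); X=np.array([np.cos(Y),np.sin(Y)])
def pose(g,z): return scpose(np.array([*(np.array(g)+60*X),z]),Y,0,-1,gz=103)
p,q=pose([364.5,334.5],3)
movep(p+[0,0,130],q)
print('g',move_straight(p,speed=90,guard=8)); s=state(); print(s['eef_pos']-p,s['ft_force'])
grasp(); s=state(); print(s['finger_gap']*88,s['ft_force'],s['t'])
move_straight(p+[0,0,40],speed=80)
g2=np.array([405,306.5])-6*X
p2,q=pose(g2,3)
move_straight(p2+[0,0,40],speed=80,attitude=q)
print(move_straight(p2-[0,0,1.5],speed=12,attitude=q,guard=3)); s=state(); print(s['eef_pos']-p2,s['ft_force'])
snap('scene','s23a',(250,95,350,175),7)
open_gripper(); pause(.2); snap('scene','s23b',(250,95,350,175),7)
move_straight(p2+[0,0,60],speed=50);snap('scene','s23c',(250,95,350,175),7)
move_straight(p2+[0,0,150],speed=150)
movep([480,-150,400],tq(BY)); print(state()['t'])
snap('top','t23z',(80,220,190,330),6); snap('scene','s23z',(250,95,350,175),7)
E
python3 sc12.py
```

```text
g False
[0.49 0.4  0.7 ] [-0.47  0.19 -0.08]
23.73221505599078 [ 0.24  0.51 -0.97] 100.0917
True
[-0.02  0.07 -0.16] [-0.13 -0.52  5.52]
109.85
```

View pics/t23z.png

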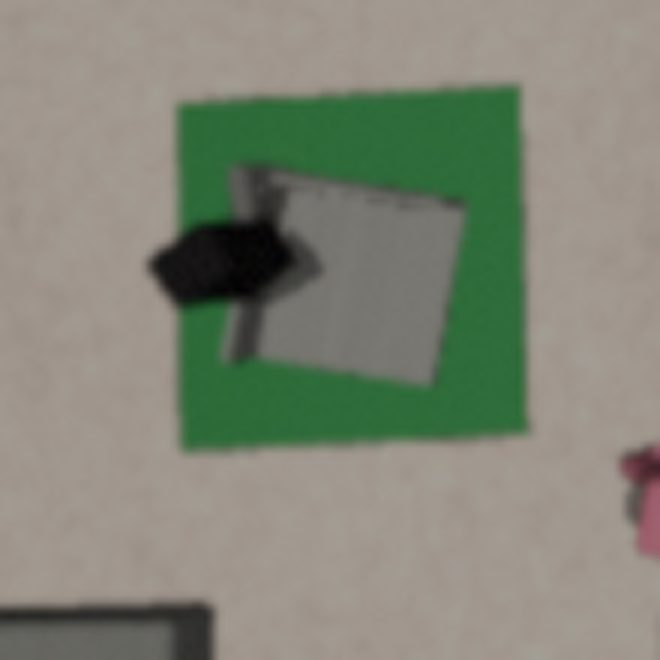

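View pics/s23z.png

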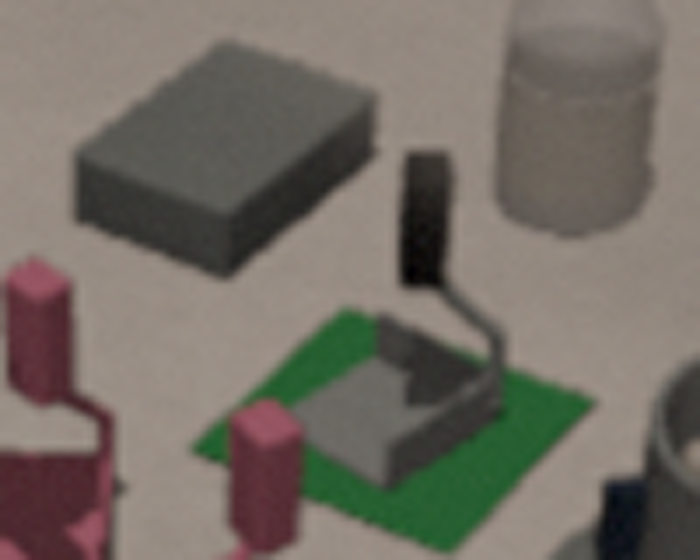

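The scoop is upright on the middle of its mat. Now I'll lower the bin.

```bash
cat > low.py <<'E'
from h import *
np.set_printoptions(precision=2,suppress=True)
A=np.radians(35)
movep([600,-75,400],tq(BY))
movep(*barpose(.42,A,110))
p,q=barpose(.42,A); print(move_straight(p,speed=100,attitude=q,guard=10)); grasp(); s=state(); print(s['finger_gap']*88,s['ft_force'])
for th in (.36,.30,.24,.18,.12,.06,.02):
    p,q=barpose(th,A); move_straight(p,speed=50,attitude=q); s=state(); print(th,s['eef_pos']-p,s['ft_force'])
for th in (.01,0,-.01,-.02):
    p,q=barpose(th,A); g=move_straight(p,speed=15,attitude=q,guard=10); s=state(); print(th,g,s['eef_pos']-p,s['ft_force'])
    if g: break
open_gripper(); s=state(); print(s['t'])
p,q=barpose(0,A,110); move_straight(p,speed=150,attitude=q)
movep([500,0,400],tq(BY)); print(state()['t']); snap('scene','s24'); snap('top','t24')
E
python3 low.py
```

```text
False
8.189699701444631 [-1.32  0.54  0.59]
0.36 [ 0.64 -0.02 -1.4 ] [ 3.55  0.68 -5.9 ]
0.3 [ 0.08  0.13 -0.78] [ 0.75  0.07 -4.94]
0.24 [ 0.02  0.21 -0.88] [-0.9   1.68 -5.91]
0.18 [-0.1   0.27 -0.74] [-1.64  3.24 -6.58]
0.12 [-0.23  0.33 -0.56] [-3.28  4.25 -6.39]
0.06 [-0.28  0.38 -0.51] [-4.6   3.83 -6.84]
0.02 [-0.38  0.39 -0.38] [-4.47  3.25 -6.31]
0.01 False [-0.71  0.45  0.81] [-6.79  4.08 -2.15]
0 False [-0.77  0.47  1.05] [-6.49  5.03 -1.58]
-0.01 True [-1.53  0.67  3.45] [ 1.   -0.45  4.32]
118.9
121.2167
```

View pics/s24.png

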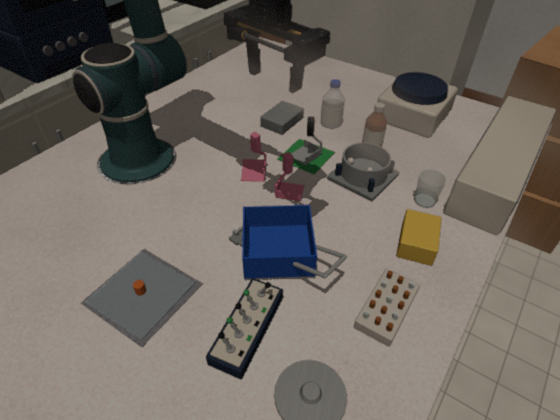

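View pics/t24.png

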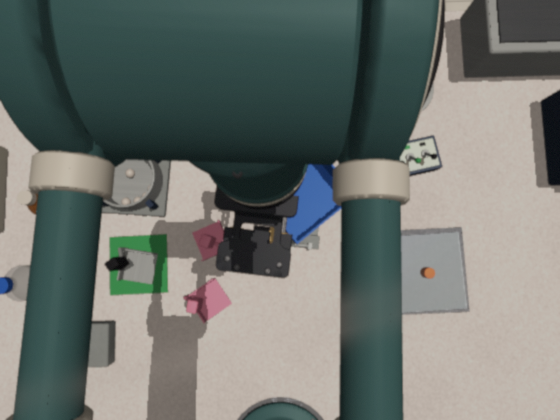

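The bin is flat, with the bar back at its initial scene position (345,258). Now to check how well the cover sits on its mat.

```bash
python3 - <<'E'
from h import *
np.set_printoptions(precision=1,suppress=True)
ct=cam('top');cs=cam('scene')
t=cv2.imread('pics/t22.png');s=cv2.imread('pics/s24.png')
def org(im):
    m=cv2.inRange(cv2.cvtColor(im,cv2.COLOR_BGR2HSV),(4,120,90),(15,255,255)); return m
for im,roi in((t,(420,260,440,285)),(s,(125,275,155,300))):
    m=org(im)[roi[1]:roi[3],roi[0]:roi[2]]; ys,xs=np.nonzero(m); print(xs.mean()+roi[0],ys.mean()+roi[1],len(xs),xs.min()+roi[0],xs.max()+roi[0],ys.min()+roi[1],ys.max()+roi[1])
cv2.imwrite('pics/c1.png',cv2.resize(t[220:325,370:480],None,fx=6,fy=6,interpolation=cv2.INTER_CUBIC))
cv2.imwrite('pics/c2.png',cv2.resize(s[240:345,75:210],None,fx=5,fy=5,interpolation=cv2.INTER_CUBIC))
E
```

```text
<stdin>:8: RuntimeWarning: Mean of empty slice.
  ret = ret.dtype.type(ret / rcount)
Traceback (most recent call last):
ValueError: zero-size array to reduction operation minimum which has no identity
```

```bash
python3 - <<'E'
import cv2
t=cv2.imread('pics/t24.png');s=cv2.imread('pics/s24.png');u=cv2.imread('pics/t20.png')
cv2.imwrite('pics/c1.png',cv2.resize(u[220:325,370:480],None,fx=6,fy=6,interpolation=cv2.INTER_CUBIC))
cv2.imwrite('pics/c2.png',cv2.resize(s[240:345,75:210],None,fx=5,fy=5,interpolation=cv2.INTER_CUBIC))
E
```

```text
(no output)
```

View pics/c1.png

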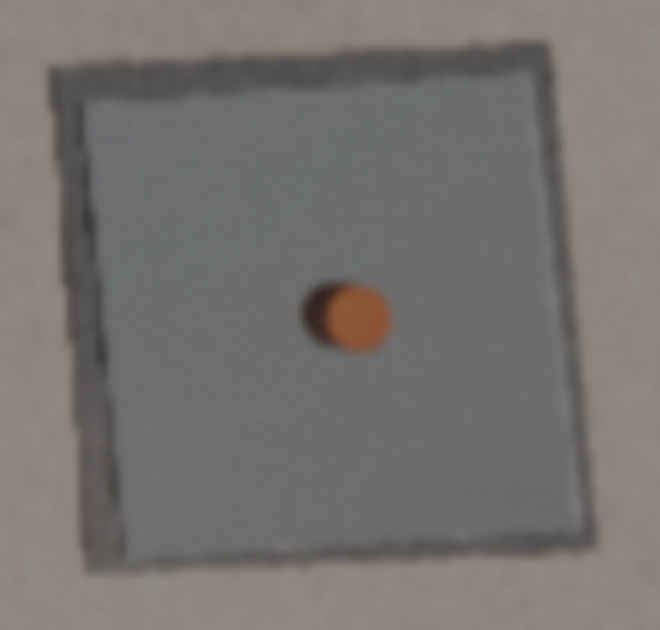

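View pics/c2.png

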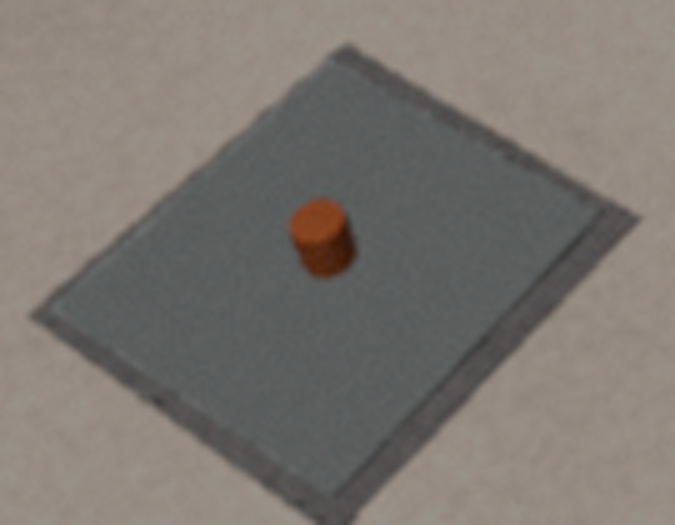

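The whole cover lies on the mat, about 4–5 mm off centre, and hasn't moved. The toggles come last: I'll close the fingers and push each green tip away from the panel's front.

```bash
cat > sw.py <<'E'
from h import *
np.set_printoptions(precision=2,suppress=True)
yw=np.radians(10.3); X=np.array([np.cos(yw),np.sin(yw),0]); q=tq(yw)
grasp()
for tip in ([596.7,-231.3,0],[609.1,-299.6,0]):
    T=np.array(tip)
    movep(T-52*X+[0,0,150],q)
    print(move_straight(T-52*X+[0,0,66],speed=150,guard=8)); pause(.2); f0=state()['ft_force']
    g=move_straight(T+17*X+[0,0,66],speed=35,guard=7); s=state(); print(g,'adv',(s['eef_pos']-T)@X,s['ft_force']-f0)
    move_straight(T-35*X+[0,0,66],speed=120)
    move_straight(T-35*X+[0,0,150],speed=150)
movep([420,60,400],tq(BY)); print(state()['t'])
snap('scene','s25z',(195,265,300,375),5); snap('top','t25z',(335,125,450,200),6); snap('scene','s25');snap('top','t25')
E
python3 sw.py
```

```text
False
True adv 12.050399894700204 [-0.25 -0.56 -0.21]
False
True adv 13.214441256426099 [-0.27 -1.09 -0.15]
133.85
```

View pics/s25z.png

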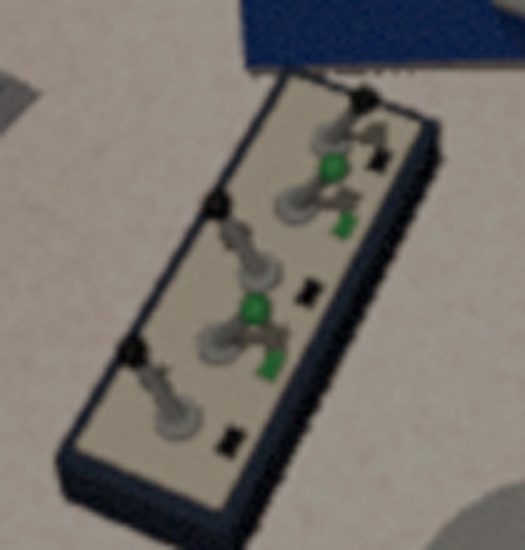

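View pics/t25z.png

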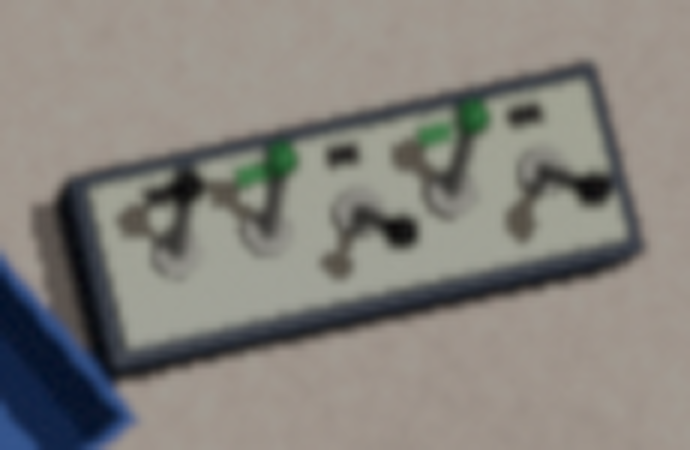

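View pics/s25.png

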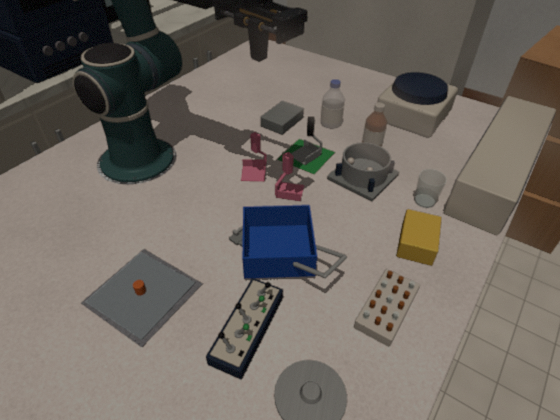

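Both green levers lean away, parallel to the black one that was already on, and the other black ones are unchanged. One last look at the scoop and jar.

```bash
python3 - <<'E'
from h import *
movep([480,-150,400],tq(BY)); print(state()['t'])
snap('top','t26z',(80,130,250,330),3); snap('scene','s26z',(225,100,405,210),4); 
E
```

```text
134.925
```

View pics/t26z.png

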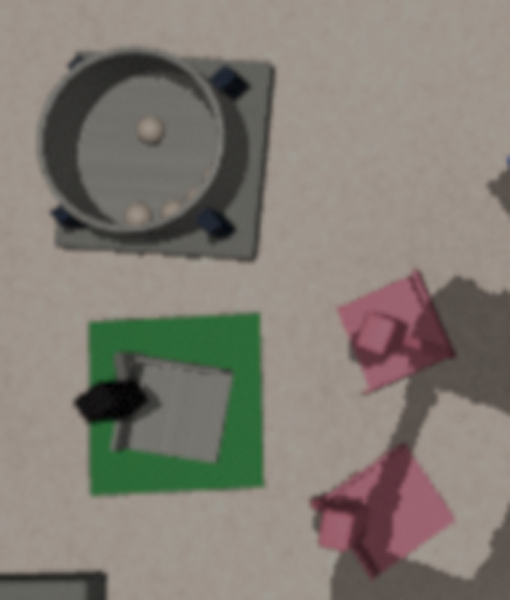

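View pics/s26z.png

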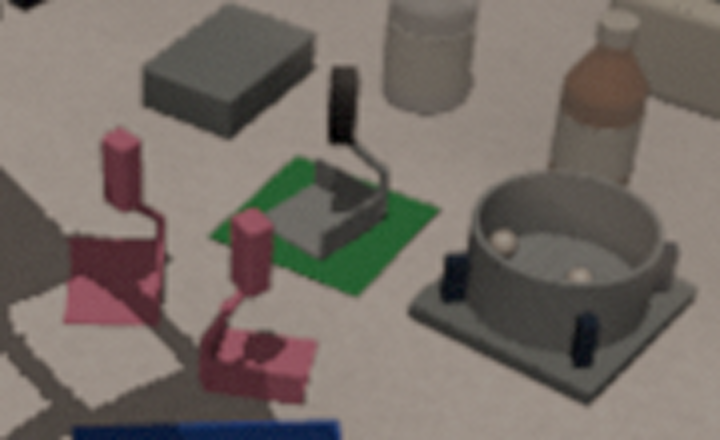

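The scoop stands on the middle of its mat and the balls are in the jar. Everything else is in place, so I'm handing in.

```bash
python3 - <<'E'
from station import *
print(close_job(), state()['t'])
E
```

```text
the job is handed in; nothing more can be done
the job is handed in; nothing more can be done
```

The job is done and was handed in at about 135 s of the 210 s allowed. All five balls that were present are in the grinding jar.

**What I did, in order:**
1. Moved the cover to the grey mat and tipped the bin to its stop by the bar.
2. Moved the balls in two scoops, three and then two. The first scoop left two balls in the corner because the blade was gripped about 2–3 mm too far back.
3. Stood the scoop on its green mat, then lowered the bin flat.
4. Switched on the two green toggles last.

**Last checks:**
- **Balls:** I counted five in the jar from the wrist camera. The final top and scene views show only some of them because the rim hides the rest. The bin and blade were empty, and the fingers stayed above the balls throughout.
- **Bin:** it is back flat, with the bar where it started.
- **Toggles:** both green levers lean the same way as the black one that was already on. The black ones are unchanged.
- **Cover:** it lies wholly on its mat, about 4–5 mm off centre. I left it that way.
- **Scoop:** right after I first set it down it was found several centimetres toward the robot, partly off the mat. I think it was knocked, but it may have shifted on release. I measured it again and put it back; in the last view it stands upright within about 5 mm of the mat's middle.

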